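# Pack the pipe fittings into the screw-top canister

### The job

Throw the parts bin's flap open, carrying it past upright and laying it gently on its stop, and put every metal pipe fitting from the bin into the white canister; the black rubber foot stays in the bin. Then close the canister: set the blue lid down level on top of the thread ribs, just clockwise of the red start marks, turn it back counter-clockwise until it drops into the starts, and screw it clockwise fully home. Leave the flap shut again, lowered gently and never let fall, and leave the other things on the bench alone.

Things in the scene. Friction and masses are not known exactly. Their poses are not given: they have to be found in the camera images.
- canister: white round canister on a blue foot plate, bolted to the bench: 108 mm in diameter up to its shoulder at 66 mm height, then an open neck, inside diameter 72, outside 78, rim at 98 mm; inside floor at 5 mm. Origin: centre of the underside, z up. Round the neck run four equal screw ribs, out to 90 mm diameter, with four thread starts at +x, +y, -x, -y, shown by red marks on shoulder and side
- thread_start (a point): one of the four thread starts (the one at the canister's +x, 42 mm from its axis, 83 mm up): a gap in the ribs 30 deg wide, centred on a red mark, through which a lid lug drops 8 mm from the rib tops. From there the thread falls 4.7 mm per rad clockwise (from above) and ends with the lug 68 deg clockwise of the mark
- rib_top (a point): on a flat rib top, 92 mm up, 40 deg clockwise of the red mark at the canister's +x (the same follows each mark). It runs from 15 to 71 deg clockwise of the mark and ends in a 6 mm high stop, so a lug resting on it reaches the start only by turning counter-clockwise, and it must not be set on the stop
- lid: blue screw lid, loose, 120 g, upright on the bench at first: 98 mm in diameter, 25 mm high, with a bar grip on top along the lid's x, 64 mm long, 16 mm wide, from 25 to 50 mm height. Origin: centre of the lower edge, z up. Its origin is 92 mm above the canister's when resting on the rib tops, 84 mm when dropped into the starts, 78 mm when fully home
- lid_lug (a point): lower face of one of the lid's four lugs, at the lid's +x, 43 mm from its axis, flush with its lower edge; the others are at +y, -x and -y. Each is 10 mm long, 4 mm high, inside the skirt, and shown by a yellow mark on the lid's top. About 1.5 mm radial play on the neck
- bin: blue sheet steel parts bin, fixed to the bench: 280 mm along its x, 150 mm along its y, 60 mm high, walls and floor 4 mm. Origin: centre of the underside on the bench, z up. Its flap is hinged along the top of its +y wall (away from the bench's middle)
- flap (a joint): angle of the bin's steel flap in rad: 0 = shut on the bin, 1.57 = upright, 2.35 = thrown back on its stop (leaning out beyond the bin's +y wall). 150 mm wide panel, 350 g; it falls by its own weight to either side, only lightly damped, so it must be carried in the hand all the way onto the stop or shut
- flap_handle (a point): middle of the orange handle of the flap: a round bar 10 mm in diameter and 110 mm long along the bin's x, held 35 mm beyond the flap's free edge by two arms at its ends; 185 mm from the hinge line. Free space all round it
- flap_hinge (a point): middle of the flap's hinge line, 60 mm above the bench, at the bin's +y wall; the line runs along the bin's x. With the flap at angle a the handle lies 185 mm x cos(a) towards the bin's -y and 185 mm x sin(a) above it
- foot: round black rubber foot, 34 mm in diameter, 14 mm high, lying in the bin near its +x end; it stays in the bin. Origin: centre of the underside
- tape: bystander: cardboard-coloured roll of tape, 90 mm in diameter, 24 mm high; origin at the centre of its underside
- screwdriver: bystander: red-handled screwdriver lying on the bench
- mug: bystander: white mug, 76 mm in diameter, 85 mm high; origin at the centre of its underside
- carton: bystander: closed cardboard carton 80 x 90 x 60 mm; origin at the centre of its underside
- notebook: bystander: blue notebook 150 x 105 x 14 mm lying on the bench; origin at the centre of its underside
- fitting0: brass pipe fitting, loose, 70 g: hexagonal base 32 mm across and 18 mm high, on it a round stub 16 mm in diameter and 16 mm high (34 mm in all). Stands upright on the bin's floor at the start. Origin: centre of the base's underside, z up along the stub. Three to five of the five fittings are present
- fitting1: steel pipe fitting, loose, 70 g: hexagonal base 32 mm across and 18 mm high, on it a round stub 16 mm in diameter and 16 mm high (34 mm in all). Stands upright on the bin's floor at the start. Origin: centre of the base's underside, z up along the stub. Three to five of the five fittings are present
- fitting2: brass pipe fitting, loose, 70 g: hexagonal base 32 mm across and 18 mm high, on it a round stub 16 mm in diameter and 16 mm high (34 mm in all). Stands upright on the bin's floor at the start. Origin: centre of the base's underside, z up along the stub. Three to five of the five fittings are present
- fitting3: steel pipe fitting, loose, 70 g: hexagonal base 32 mm across and 18 mm high, on it a round stub 16 mm in diameter and 16 mm high (34 mm in all). Stands upright on the bin's floor at the start. Origin: centre of the base's underside, z up along the stub. Three to five of the five fittings are present
- fitting4: brass pipe fitting, loose, 70 g: hexagonal base 32 mm across and 18 mm high, on it a round stub 16 mm in diameter and 16 mm high (34 mm in all). Stands upright on the bin's floor at the start. Origin: centre of the base's underside, z up along the stub. Three to five of the five fittings are present
There are look-alikes about, which are no part of the job. Of the things that look like the lid, take the one that is farthest from the robot's base at the start.

How it is judged (in metres and radians):
On the way, in this order (a step that is already met when the one before it is completed fails the run):
1. the flap rests thrown back on its stop (value of joint flap above 2.28 rad and velocity of joint flap below 0.1 rad/s), for 0.3 s.
2. all fittings present are inside the canister (horizontal distance between each of fitting0, fitting1, fitting2, fitting3, fitting4 and canister below 0.036 m and z of each of fitting0, fitting1, fitting2, fitting3, fitting4 in the frame of canister below 0.09 m), for 0.2 s.
3. the lid sits level on top of the thread ribs (angle between lid's own z axis and vertical below 0.05 rad and horizontal distance between lid and canister below 0.004 m and z of lid in the frame of canister between 0.09 and 0.0938 m and contact force between lid and canister above 0.1 N), for 0.2 s.
4. the lid has been turned back and has dropped level into the thread starts (angle between lid's own z axis and vertical below 0.05 rad and horizontal distance between lid and canister below 0.004 m and z of lid in the frame of canister below 0.0865 m), for 0.1 s.
5. the lid is screwed home (angle between lid's own z axis and vertical below 0.05 rad and horizontal distance between lid and canister below 0.004 m and z of lid in the frame of canister below 0.079 m), for 0.2 s.
At the end, for the whole second after the job is handed in: All fittings present lie inside the canister (below the rim, within 36 mm of its axis), the lid is level (0.05 rad), centred (4 mm) and screwed home (its lower edge less than 79 mm above the bench), the flap is shut (below 0.05 rad) and the rubber foot is in the bin (all of step 2 and all of step 5 and value of joint flap below 0.05 rad and linear speed of lid below 0.01 m/s and z of foot in the frame of bin below 0.03 m and x of foot in the frame of bin between -0.14 and 0.14 m and y of foot in the frame of bin between -0.075 and 0.075 m); the robot touches nothing.
It fails at once if the flap hits its stop hard (faster than 2.2 rad/s in the last 0.1 rad) (value of joint flap above 2.25 rad and velocity of joint flap above 2.2 rad/s).
It fails at once if the flap falls shut (faster than 3.2 rad/s in the last 0.1 rad) (value of joint flap below 0.1 rad and velocity of joint flap below -3.2 rad/s).
It fails at once if a bystander on the bench is shoved more than 40 mm (distance of any of tape, screwdriver, mug, carton, notebook from where it was at the start of the episode above 0.04 m).
Of fitting0, fitting1, fitting2, fitting3, fitting4 only 3 to 5 are there at a start; the rules pass over those that are not, and their reading is None.
At some moment in a run one of fitting0, fitting1, fitting2, fitting3, fitting4, lid may be knocked a few centimetres aside while the robot is not near it.
It also fails if it takes over 210 s, if anything falls off the work surface, if the arm or the gripper's body presses on something with over 40 N, if the wrist force passes 120 N, or if a joint passes its speed limit or range.

### The arm

A 6-joint arm with a two-finger parallel gripper is mounted at the origin on the work surface. World frame = base frame: x ahead of the robot, y to its left, z up, the work surface at z = 0. Lengths are in mm, angles in rad, forces in N, time in s.
With the tool pointing down it reaches from about 275 to 825 mm from the base axis. Payload 4.9 kg.
Tool frame: the origin (TCP) lies midway between the tips of the shut fingers; the grasp point (between the pads) lies 19 mm behind it; z points along the fingers, y is the direction in which the jaws open and shut (so a half turn about z gives the same grasp; the last joint's range is limited). The gripper opens to 85 mm and grips with 20 to 120 N. Pads are 22 mm wide; open, the fingers measure 114 mm over their backs; the gripper's body (76 mm by 85 mm) begins 54 mm behind the grasp point. The pads swing forward as they close: fully open they stand 13 mm farther back than shut.
Start: joints at [1.196, 0.326, -0.193, 1.052, 0, 1.437], TCP at [131.157, 534.15, 207.481] pointing down, gripper open.
Joint ranges: [-2.65, 2.65], [-0.97, 1.79], [-1.3, 1.35], [-1.93, 2.1], [-1.47, 1.37], [-3.14, 3.14]. Speed limits (rad/s): [2.57, 2.57, 3.14, 3.14, 3.14, 3.14].

### API

Orientations are given as [roll, pitch, yaw] about the fixed x, y, z axes, in that order (R = Rz(yaw) Ry(pitch) Rx(roll)).
In Python, from plant import * gives the robot as it stands.
- The arm moves only by the tool servo_tool, never from a script. Its argument "series" is one flat list of numbers, 7 for each row, row after row: the gripper command: -1 is fully open, 1 is shut, values between are in proportion, then the shift along the tool's x, y, z in cm, then the turn, a rotation vector about the tool's x, y, z in degrees. In form: [fingers, tx, ty, tz, rx, ry, rz, fingers, tx, ty, tz, rx, ry, rz, ...]. A call has 1 to 12 rows; each row is the pose to reach, as a shift and turn from the pose commanded when the call began, along the tool's axes at that moment; what a row does not reach only later rows make up. A row lasts 1/12 s, in which the tool goes at most 41.7 mm and 7.16 degrees, less where a joint would pass 70% of its speed; a pose out of reach is approached as far as the arm can. A call with a gripper value outside its range is refused whole. The fingers move at their own pace and stop on an object; "squeeze" is the grip in N (left out, the last holds). Time passes only in rows, so rows that repeat a pose let the fingers close. It gives the time, the measured TCP pose, the force and the opening at its end, in the units of the state.
- get_state(): the state, without advancing time (a new reading comes with each control period).
- grab_frame(name): name is "side" or "top"; returns the picture (480x640x3 uint8, blue, green, red); there is no depth.
- get_calibration(name): a dict with "intrinsics" (3x3 intrinsics, pixels), "xyz" and "orientation" of the camera in the world. Camera axes: x right, y down, z forward; pixel columns grow to the right and rows downward; lengths in mm; the calibration is good to about 2 mm. A picture is of the moment at which its call begins. get_calibration takes no time and is no camera call.
- hand_in(): hands the job in, once; it reports no verdict.
The state is a dict: "time": time; "q": joint angles; "joint_velocities": joint speeds; "tau": joint torques, N m; "eef_pos": TCP position; "tcp_rot": TCP orientation; "contact_force": force on the tool from outside, world axes, zero at the start; "ft_torque": the same for the moment, N m; "gripper_width": finger opening in mm.
Only numpy, scipy, OpenCV 4.12 (cv2) and the standard library are available. Lean on these libraries where they do the work, as an engineer would, in place of code of your own. Each camera call takes 0.05 s, during which the arm holds its last target. There are 200 camera calls.

## Working session

There is one attempt and no reset: what is moved stays moved. The work goes in short steps, Python scripts to look and compute and a tool call to move; the robot and the scene stay as the last step left them, time stands still between calls to the robot, and variables do not carry over. Pictures are saved under pics/ and viewed, about 12 in all and at most 16, crops included, and the job is handed in when it is done.

Besides the shell and the picture viewer there is one more tool, called after ">>>" as a command line: name --argument value ..., lists and objects as JSON in quotes. servo_tool: Moves the arm, as the interface text tells. Its arguments: {"type":"object","properties":{"series":{"type":"array","items":{"type":"number"}},"squeeze":{"type":"number"}},"required":["series"]}

```bash
ls; mkdir -p pics; python3 - <<'E'
from plant import *
import cv2
for n in("side","top"):
    cv2.imwrite(f"pics/{n}0.png",grab_frame(n)); print(get_calibration(n))
print(get_state())
E
```

```text
pics
{'intrinsics': array([[450.9261189 ,   0.        , 320.28151887],
       [  0.        , 450.9261189 , 235.42196583],
       [  0.        ,   0.        ,   1.        ]]), 'xyz': array([ 506.37269919, -652.90860879,  771.26144114]), 'orientation': array([-2.40030849,  0.00771113, -0.04626459])}
{'intrinsics': array([[510.57103085,   0.        , 319.10516838],
       [  0.        , 510.57103085, 242.03784754],
       [  0.        ,   0.        ,   1.        ]]), 'xyz': array([ 288.90823474,  -30.33106203, 1265.42453102]), 'orientation': array([-2.93509899e+00,  2.44509037e-03, -1.48833152e+00])}
{'time': 0.1, 'q': array([ 1.19580969e+00,  3.26856359e-01, -1.93495008e-01,  1.05197284e+00,
        7.53359663e-06,  1.43661398e+00]), 'joint_velocities': array([-0.00037299, -0.00114085,  0.00319393,  0.00107179,  0.00013927,
       -0.00082111]), 'tau': array([ 6.76853251e-04, -4.44238400e+01,  2.63037586e+01,  7.86391553e-03,
       -9.26441908e-05,  5.66424731e-06]), 'eef_pos': array([130.93970162, 533.61941032, 206.78322568]), 'tcp_rot': array([-3.14007952e+00, -2.11865545e-04,  2.90078820e+00]), 'contact_force': array([-0.23721523, -0.03580511,  0.19834095]), 'ft_torque': array([-0.03192515,  0.01481715, -0.0175595 ]), 'gripper_width': 85.5122803957949}
```

View pics/top0.png

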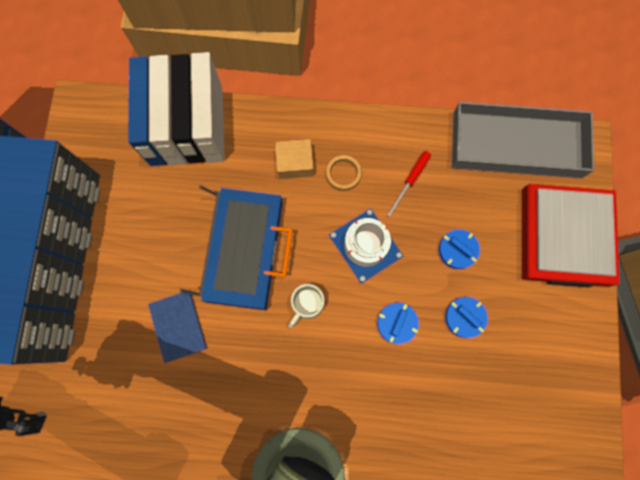

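View pics/side0.png

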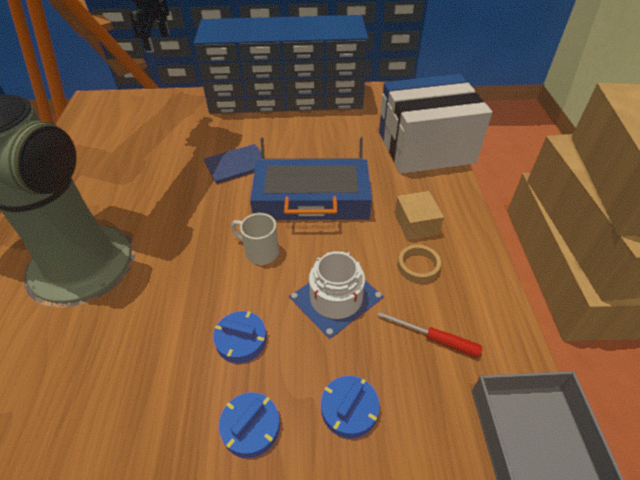

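Lid candidates in the top view are (460,249), (399,323) and (467,317). The base is near (300,470), so (460,249) looks farthest; I'll confirm that with numbers and a close crop.

```bash
cat > h.py <<'E'
from plant import *
import numpy as np, cv2
from scipy.spatial.transform import Rotation as R
def cam(n):
    c=get_calibration(n); return c["intrinsics"],R.from_euler("xyz",c["orientation"]).as_matrix(),c["xyz"]
def ray(n,uv,z):
    K,Rm,p=cam(n); d=Rm@np.linalg.inv(K)@np.array([uv[0],uv[1],1.]); return p+d*(z-p[2])/d[2]
def proj(n,X):
    K,Rm,p=cam(n); v=K@(Rm.T@(np.asarray(X,float)-p)); return v[:2]/v[2]
def tri(a,b): # pixel in top a, side b
    A=[];B=[]
    for n,uv in(("top",a),("side",b)):
        K,Rm,p=cam(n); d=Rm@np.linalg.inv(K)@np.array([uv[0],uv[1],1.]); d/=np.linalg.norm(d)
        M=np.eye(3)-np.outer(d,d); A.append(M);B.append(M@p)
    return np.linalg.solve(sum(A),sum(B))
def crop(img,x,y,w,h,s): return cv2.resize(img[y:y+h,x:x+w],None,fx=s,fy=s,interpolation=cv2.INTER_CUBIC)
def tool(): 
    s=get_state(); return s["eef_pos"],R.from_euler("xyz",s["tcp_rot"])
def delta(X,rot=None): # cm shift in tool axes, deg rotvec
    p,r=tool(); t=r.inv().apply(np.asarray(X)-p)/10
    w=np.degrees((r.inv()*rot).as_rotvec()) if rot is not None else np.zeros(3)
    print("shift cm",t.round(2),"turn",w.round(1)); return t,w
def rot(yaw,tilt=None): return R.from_euler("xyz",[np.pi,0,yaw])
E
python3 - <<'E'
from h import *
t=cv2.imread("pics/top0.png");s=cv2.imread("pics/side0.png")
a=crop(t,325,195,200,150,4); cv2.imwrite("pics/c1.png",a)
b=crop(t,190,175,110,145,4); c=crop(s,240,130,150,110,2.4); 
o=np.zeros((600,800,3),np.uint8); o[:580,:440]=b; o[:c.shape[0],440:440+c.shape[1]]=c
c=crop(s,300,245,90,90,3.7); o[265:265+c.shape[0],445:445+c.shape[1]]=c
cv2.imwrite("pics/c2.png",o)
for uv in((460,249),(399,323),(467,317)): print(uv,ray("top",uv,25),np.linalg.norm(ray("top",uv,25)[:2]))
E
```

```text
(460, 249) [ 558.61352345 -354.68232399   25.        ] 661.7013068863705
(399, 323) [ 365.34946301 -213.49307719   25.        ] 423.15425571574036
(467, 317) [ 393.07110199 -375.79766497   25.        ] 543.8095036081407
```

View pics/c1.png

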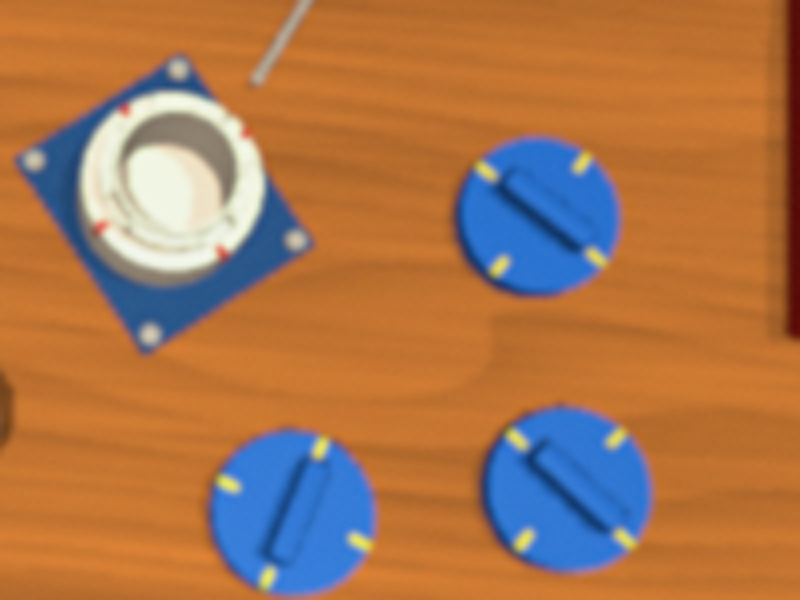

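View pics/c2.png

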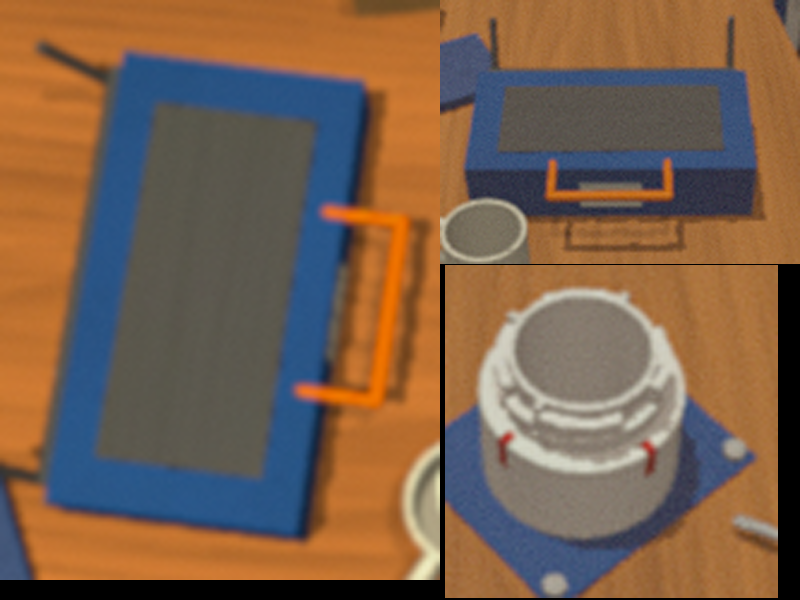

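The close crop confirms (460,249) as the lid: 662 mm from the base, its bar running from upper left to lower right, yellow marks at crop (486,170), (583,161), (597,257), (499,266). Canister marks are at crop (124,109), (248,131), (223,253), (99,228). The handle ends are at bin crop (405,220) and (378,402).

```bash
python3 - <<'E'
from h import *
f=lambda o,s:(lambda U,V:(o[0]+(U+.5)/s-.5,o[1]+(V+.5)/s-.5))
c1=f((325,195),4); b=f((190,175),4); cs=f((240,130),2.4); cc=f((300,245),3.7)
print("lid"); P=[ray("top",c1(*q),25)[:2] for q in((486,170),(583,161),(597,257),(499,266))]
C=np.mean(P,0); print(C.round(1),[ (np.linalg.norm(p-C).round(1),np.degrees(np.arctan2(*(p-C)[::-1])).round(1)) for p in P])
print("can"); P=[ray("top",c1(*q),66)[:2] for q in((124,109),(248,131),(223,253),(99,228))]
C=np.mean(P,0); print(C.round(1),[ (np.linalg.norm(p-C).round(1),np.degrees(np.arctan2(*(p-C)[::-1])).round(1)) for p in P])
E=[ray("top",c1(*q),4)[:2] for q in((178,69),(296,239),(150,333),(33,160))]; print("bolts",np.mean(E,0).round(1))
for q in((581-445,351-265),): print("side rim",ray("side",cc(*q),98))
print("handle")
for t,s in(((405,220),(671-440,196)),((378,402),(549-440,196))):
    print(ray("top",b(*t),60),ray("side",cs(*s),60),tri(b(*t),cs(*s)))
print("flap corners",[ray("top",b(*q),62)[:2].round(0) for q in((122,52),(366,85),(305,538),(47,500))])
# IK-free check: view of end pose
E
```

```text
lid
[ 561.3 -354.5] [(np.float64(42.7), np.float64(54.8)), (np.float64(43.3), np.float64(-35.3)), (np.float64(42.8), np.float64(-125.2)), (np.float64(43.2), np.float64(144.6))]
can
[ 554.7 -123.3] [(np.float64(52.6), np.float64(38.3)), (np.float64(54.6), np.float64(-51.8)), (np.float64(53.0), np.float64(-142.6)), (np.float64(53.8), np.float64(127.8))]
bolts [ 555.4 -122.9]
side rim [ 556.37154241 -122.05296097   98.        ]
handle
[565.36446436  64.16421951  60.        ] [569.58080233  69.10316381  60.        ] [566.89213206  64.24637755  63.89264785]
[453.31119784  69.76142591  60.        ] [455.39911059  75.28850124  60.        ] [454.22243432  69.71813649  64.86884327]
flap corners [array([656., 248.]), array([648.,  96.]), array([370., 104.]), array([379., 258.])]
```

```bash
cat >> h.py <<'E'
def rows(wps): # (xyz, Rotation) list -> rows, shifts cm & deg from present pose
    p,r=tool()
    for X,Q in wps: print(np.r_[r.inv().apply(np.asarray(X)-p)/10,np.degrees((r.inv()*Q).as_rotvec())].round(2).tolist())
BY=np.deg2rad(-2.4) # bin yaw
def down(yaw): return R.from_euler("xyz",[np.pi,0,yaw])
E
python3 - <<'E'
from h import *
print("mug",ray("top",(309,300),85),"cab",ray("top",(75,250),100))
rows([((510,67,180),down(np.pi+BY))])
E
```

```text
mug [397.01654914   4.8966689   85.        ] cab [466.60267687 557.26445734 100.        ]
[-47.94, -36.27, 2.72, -0.09, -0.02, -11.4]
```

>>> servo_tool --series '[0.2,-47.9,-36.3,2.7,0,0,-11.4,0.2,-47.9,-36.3,2.7,0,0,-11.4,0.2,-47.9,-36.3,2.7,0,0,-11.4,0.2,-47.9,-36.3,2.7,0,0,-11.4,0.2,-47.9,-36.3,2.7,0,0,-11.4,0.2,-47.9,-36.3,2.7,0,0,-11.4,0.2,-47.9,-36.3,2.7,0,0,-11.4,0.2,-47.9,-36.3,2.7,0,0,-11.4,0.2,-47.9,-36.3,2.7,0,0,-11.4,0.2,-47.9,-36.3,2.7,0,0,-11.4,0.2,-47.9,-36.3,2.7,0,0,-11.4,0.2,-47.9,-36.3,2.7,0,0,-11.4]' --squeeze 40

```text
time: 1.1
eef_pos: [445.0, 146.1, 184.9]
tcp_rot: [3.141, -0.0, 3.099]
contact_force: [0.3, 0.4, -0.3]
gripper_width: 34.5
```

```bash
python3 -c "
from h import *
rows([((510,67,180),down(np.pi+BY))]);print(get_state()['q'])"
```

```text
[-6.82, -7.63, 0.49, 0.01, -0.02, -0.02]
[ 1.59313956e-01  1.94212434e-01 -4.31990228e-01  9.44843818e-01
  1.94805503e-04  2.01469361e-01]
```

>>> servo_tool --series '[0.3,-6.8,-7.6,0.5,0,0,0,0.3,-6.8,-7.6,0.5,0,0,0,0.3,-6.8,-7.6,0.5,0,0,0,0.3,-6.8,-7.6,0.5,0,0,0,0.3,-6.8,-7.6,0.5,0,0,0,0.3,-6.8,-7.6,0.5,0,0,0]'

```text
time: 1.6
eef_pos: [508.1, 69.8, 179.7]
tcp_rot: [3.141, -0.002, 3.1]
contact_force: [-0.5, -0.6, -0.1]
gripper_width: 29.8
```

```bash
python3 -c "
from h import *
rows([((510,67,180),down(np.pi+BY)),((510,67,43),down(np.pi+BY))])"
```

```text
[-0.2, -0.27, -0.03, 0.02, -0.1, 0.02]
[-0.23, -0.27, 13.67, 0.02, -0.1, 0.02]
```

>>> servo_tool --series '[0.4,0,0,2.5,0,0,0,0.4,0,0,5,0,0,0,0.4,0,0,7.5,0,0,0,0.4,0,0,10,0,0,0,0.4,0,0,12,0,0,0,0.4,0,0,13.2,0,0,0,0.4,0,0,13.7,0,0,0,0.4,0,0,13.7,0,0,0,0.4,0,0,13.7,0,0,0]'

```text
time: 2.35
eef_pos: [509.0, 70.1, 43.7]
tcp_rot: [3.142, 0.0, 3.101]
contact_force: [0.4, -0.0, 0.4]
gripper_width: 25.7
```

```bash
python3 - <<'E'
from h import *
rows([((510,67,43),down(np.pi+BY))])
i=grab_frame("side"); cv2.imwrite("pics/s1.png",crop(i,220,80,200,150,4))
E
```

```text
[-0.11, -0.31, 0.07, 0.0, 0.02, 0.09]
```

View pics/s1.png

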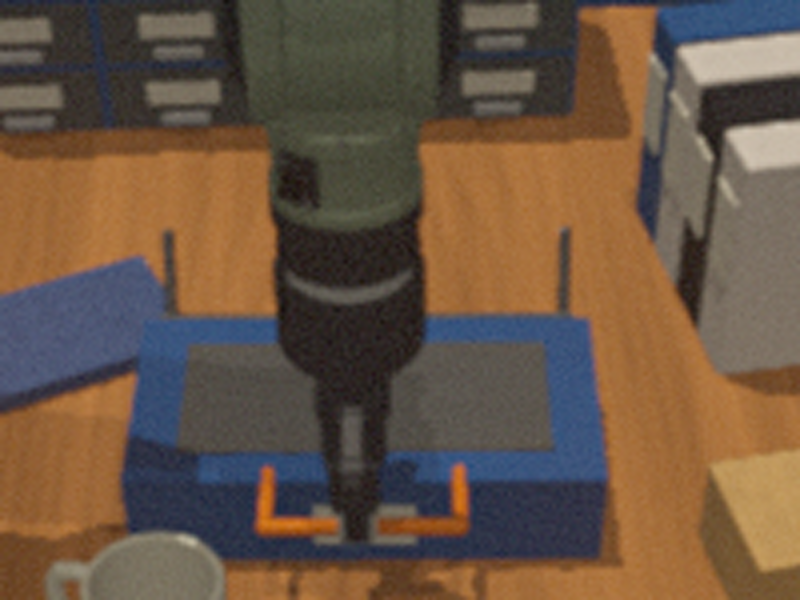

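The fingers straddle the bar near its middle (crop 358,520). Closing on it.

>>> servo_tool --series '[1,0,-0.2,0,0,0,0,1,0,-0.2,0,0,0,0,1,0,-0.2,0,0,0,0,1,0,-0.2,0,0,0,0]' --squeeze 50

```text
time: 2.73
eef_pos: [509.4, 67.2, 43.6]
tcp_rot: [3.142, 0.001, 3.1]
contact_force: [0.3, 0.4, -0.4]
gripper_width: -0.0
```

```bash
cat >> h.py <<'E'
BX=np.array([np.cos(BY),np.sin(BY),0]);BYv=np.array([-np.sin(BY),np.cos(BY),0])
def arc(a0,a1,n,hinge,base=np.pi+BY,tilt=lambda a:np.deg2rad(20)*min(1,max(0,a/2.35)),off=19):
    out=[]
    for a in np.linspace(a0,a1,n+1)[1:]:
        H=hinge+185*(-np.cos(a)*BYv+np.sin(a)*np.array([0,0,1]))
        # fingers rotate from -z towards -y_bin with tilt: rotation about bin x by -tilt
        Q=R.from_rotvec(-tilt(a)*BX)*down(base)
        out.append((H+off*Q.apply([0,0,1]),Q))
    return out
E
python3 - <<'E'
from h import *
p,r=tool(); print(get_state()['gripper_width'],p,get_state()['contact_force'])
h=p-19*r.apply([0,0,1]); hinge=h+185*BYv; print("hinge",hinge)
np.save("hinge.npy",hinge)
rows(arc(0,0.8,12,hinge))
E
```

```text
-0.03065662197432919 [509.3891534   67.18039454  43.63255333] [ 0.27312322  0.3896771  -0.44924169]
hinge [517.11981145 252.01813401  62.6325463 ]
[0.0, 0.02, -1.23, 0.57, 0.05, -0.01]
[-0.0, 0.13, -2.46, 1.14, 0.05, -0.01]
[-0.0, 0.31, -3.68, 1.7, 0.05, -0.01]
[-0.0, 0.58, -4.88, 2.27, 0.05, -0.01]
[-0.0, 0.92, -6.06, 2.84, 0.05, -0.01]
[-0.0, 1.35, -7.21, 3.41, 0.05, -0.01]
[-0.01, 1.85, -8.33, 3.97, 0.05, -0.01]
[-0.01, 2.42, -9.41, 4.54, 0.05, -0.01]
[-0.01, 3.06, -10.45, 5.11, 0.05, -0.01]
[-0.01, 3.77, -11.45, 5.68, 0.05, -0.01]
[-0.01, 4.55, -12.39, 6.24, 0.05, -0.01]
[-0.01, 5.39, -13.28, 6.81, 0.05, -0.01]
```

```bash
python3 - <<'E'
from h import *
s=grab_frame("side");t=grab_frame("top"); o=np.hstack([crop(s,270,160,80,100,5),crop(t,230,190,80,100,5)])
cv2.imwrite("pics/s2.png",o)
p,r=tool(); print([proj(n,p) for n in("side","top")])
E
```

```text
[array([309.32586095, 218.21228137]), array([287.86169384, 253.4737961 ])]
```

View pics/s2.png

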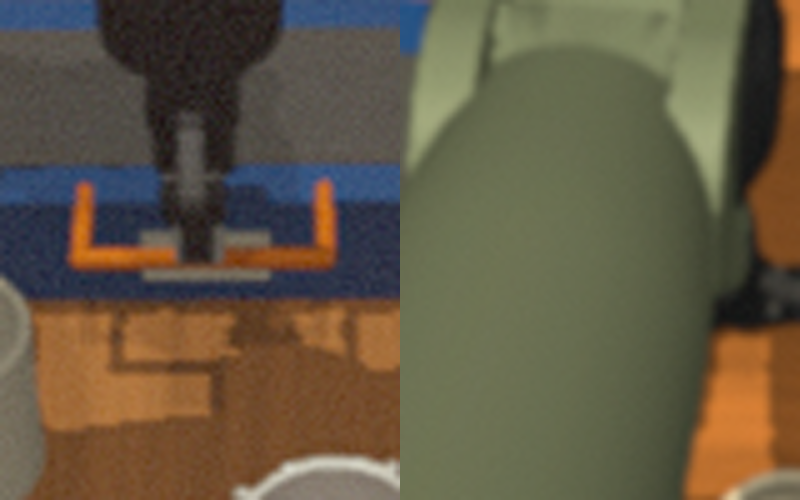

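```bash
python3 - <<'E'
from h import *
s=grab_frame("side")
for v in range(203,222): print(v,[tuple(int(c) for c in s[v,u]) for u in (300,304,306,308,310,312,314,318)])
for z in(60,64): print(ray("side",(311,211.7),z))
for y in (60,67,74): print(proj("side",(509,y,62)),proj("side",(509,y,43)))
print(tool()[0], get_state()['contact_force'])
E
```

```text
203 [(64, 44, 39), (28, 29, 38), (30, 32, 40), (35, 37, 45), (26, 41, 42), (24, 31, 37), (47, 38, 41), (67, 45, 40)]
204 [(63, 44, 33), (35, 36, 43), (41, 41, 47), (32, 31, 41), (29, 34, 41), (43, 45, 50), (53, 48, 49), (71, 50, 46)]
205 [(76, 59, 56), (55, 58, 64), (47, 47, 51), (32, 34, 43), (35, 37, 45), (45, 52, 56), (62, 57, 63), (64, 53, 46)]
206 [(82, 87, 85), (80, 85, 89), (47, 49, 59), (23, 32, 38), (32, 39, 38), (61, 64, 69), (80, 90, 92), (84, 87, 89)]
207 [(94, 108, 116), (91, 102, 106), (52, 55, 56), (32, 28, 37), (43, 39, 48), (65, 71, 73), (91, 103, 109), (93, 109, 116)]
208 [(92, 114, 125), (87, 100, 109), (45, 55, 60), (28, 33, 43), (34, 40, 42), (52, 55, 64), (88, 98, 107), (88, 106, 119)]
209 [(75, 105, 149), (74, 98, 130), (63, 67, 70), (33, 33, 41), (27, 32, 33), (52, 62, 68), (65, 81, 102), (65, 88, 116)]
210 [(46, 107, 185), (59, 96, 156), (58, 61, 63), (37, 36, 41), (46, 42, 47), (62, 67, 72), (67, 88, 111), (24, 61, 119)]
211 [(22, 93, 178), (53, 96, 153), (57, 59, 63), (24, 27, 34), (31, 32, 43), (54, 63, 67), (66, 87, 116), (21, 65, 128)]
212 [(27, 83, 153)
[... 824 characters left out ...]
 41), (72, 50, 40)]
219 [(62, 50, 53), (62, 49, 51), (64, 46, 50), (63, 47, 51), (69, 56, 64), (58, 48, 56), (62, 45, 55), (60, 47, 53)]
220 [(46, 56, 78), (52, 63, 83), (44, 53, 75), (50, 61, 86), (41, 59, 89), (38, 61, 88), (39, 62, 89), (46, 60, 89)]
221 [(35, 61, 95), (40, 68, 104), (39, 57, 88), (40, 62, 96), (37, 63, 95), (30, 61, 96), (40, 65, 98), (27, 61, 93)]
[513.52113626  71.09748836  60.        ]
[513.4809348   67.02581483  64.        ]
[309.11178802 214.62927509] [309.33039172 220.59660364]
[309.01940032 212.42233266] [309.23826028 218.39234144]
[308.92787358 210.23595706] [309.14697572 216.20834098]
[509.15190772  67.21514863  43.29730164] [ 0.03700106  0.37568921 -0.24235862]
```

The fingers shut to 0 mm. The side view shows their tips ending at the bar's height (row 212) where the reported TCP projects to row 218, so the real tips seem about 19 mm short of the reported TCP. I'll lift, reopen and measure the tip height before trying again.

>>> servo_tool --series '[1,0,0,-2,0,0,0,1,0,0,-4,0,0,0,1,0,0,-6,0,0,0,1,0,0,-6,0,0,0,1,0,0,-6,0,0,0]'

```text
time: 3.3
eef_pos: [510.1, 67.2, 104.1]
tcp_rot: [3.142, 0.003, 3.1]
contact_force: [-0.6, -0.8, 1.2]
gripper_width: -0.0
```

```bash
python3 - <<'E'
from h import *
s=grab_frame("side"); p,r=tool(); u,v=proj("side",p); print(p,u,v)
for d in(0,10,20): print(d,proj("side",p+[0,0,d]))
u=int(round(u))
for k in range(int(v)-14,int(v)+8): print(k,s[k,u-3:u+4].mean(1).round().astype(int))
cv2.imwrite("pics/s3.png",crop(s,220,80,200,150,4))
E
```

```text
[509.11633097  67.26449048 103.08639573] 308.5747718773993 198.84283947179568
0 [308.57477188 198.84283947]
10 [308.45009874 195.43101935]
20 [308.32351801 191.96699566]
184 [43 38 37 43 42 46 68]
185 [44 43 35 26 41 40 74]
186 [45 39 40 37 40 45 62]
187 [40 32 40 33 39 38 65]
188 [46 33 29 40 33 38 69]
189 [53 37 39 41 35 43 65]
190 [45 38 36 32 31 40 65]
191 [52 42 41 45 43 54 68]
192 [76 71 62 74 69 74 69]
193 [67 76 66 64 68 76 77]
194 [80 81 77 77 74 79 82]
195 [80 80 83 78 79 74 83]
196 [77 80 83 76 81 79 78]
197 [76 81 81 81 79 82 81]
198 [82 78 80 76 74 80 84]
199 [76 76 81 83 74 75 81]
200 [61 60 70 70 66 68 65]
201 [52 52 58 56 52 61 57]
202 [53 44 55 46 54 52 56]
203 [58 55 51 50 55 49 55]
204 [43 60 47 51 46 52 53]
205 [60 60 59 59 60 59 63]
```

View pics/s3.png

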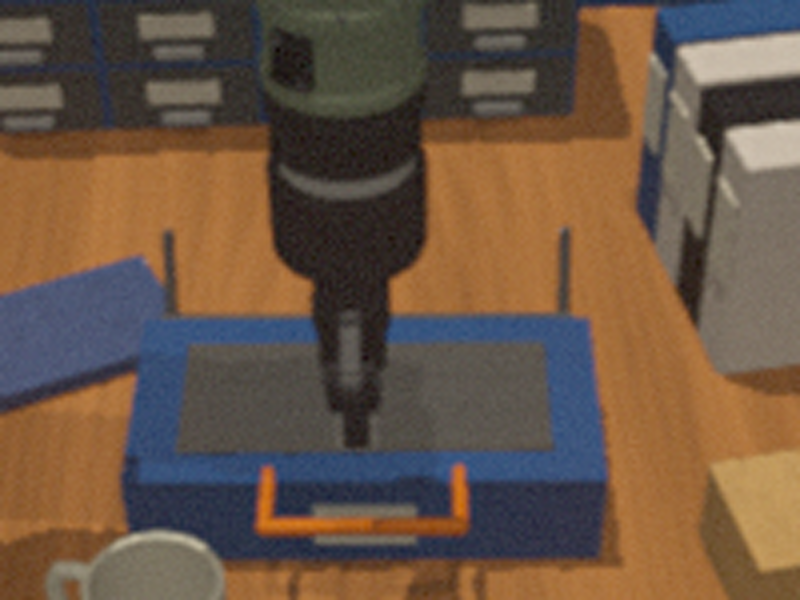

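Same result at this height: the shut tips end at crop (357,447), row 191.7, about 20 mm short of the reported TCP at row 198.8. I'll treat the fingertips as TCP − 20 mm and go lower.

>>> servo_tool --series '[0.4,0,0,0,0,0,0,0.4,0,0,0,0,0,0,0.4,0,0,2.5,0,0,0,0.4,0,0,4.5,0,0,0,0.4,0,0,6,0,0,0,0.4,0,0,7,0,0,0,0.4,0,0,7.6,0,0,0,0.4,0,0,7.6,0,0,0,1,0,0,7.6,0,0,0,1,0,0,7.6,0,0,0,1,0,0,7.6,0,0,0,1,0,0,7.6,0,0,0]'

```text
time: 4.35
eef_pos: [509.1, 70.6, 27.8]
tcp_rot: [3.134, 0.0, 3.101]
contact_force: [-0.6, 8.6, -1.8]
gripper_width: 7.9
```

```bash
python3 - <<'E'
from h import *
p,r=tool(); s=get_state(); print(s['gripper_width'],p,s['contact_force'])
E
```

```text
7.942032568463597 [509.0819777   70.64363904  27.80048069] [-0.59583999  8.62973671 -1.75871404]
```

Gripped now: width 7.9 mm, and the arm pulled 3.5 mm to +y. I'll relax that offset, then work out the arc.

>>> servo_tool --series '[1,0,0.35,0,0,0,0,1,0,0.35,0,0,0,0,1,0,0.35,0,0,0,0]'

```text
time: 4.6
eef_pos: [509.1, 70.5, 27.5]
tcp_rot: [-3.141, 0.0, 3.1]
contact_force: [-1.2, -0.9, -1.8]
gripper_width: 8.0
```

```bash
python3 - <<'E'
from h import *
p,r=tool(); s=get_state(); print(s['gripper_width'],p,s['contact_force'])
hinge=np.array([p[0],p[1],61])+185*BYv; np.save("hinge.npy",hinge); print(hinge)
rows(arc(0,0.8,12,hinge,off=p[2]*0+34))
E
```

```text
7.972650816565078 [509.07774779  70.51057523  27.50541569] [-1.16210178 -0.91601158 -1.84631757]
[516.82474373 255.3482988   61.        ]
[-0.0, 0.01, -1.18, 0.52, 0.0, 0.0]
[-0.0, 0.09, -2.41, 1.09, 0.0, 0.0]
[-0.0, 0.26, -3.63, 1.66, 0.0, 0.0]
[-0.0, 0.52, -4.83, 2.22, 0.0, 0.0]
[-0.0, 0.85, -6.01, 2.79, 0.0, 0.0]
[-0.0, 1.25, -7.16, 3.36, 0.0, 0.0]
[-0.0, 1.74, -8.28, 3.93, 0.0, 0.0]
[-0.0, 2.29, -9.37, 4.49, 0.0, 0.0]
[-0.0, 2.92, -10.41, 5.06, 0.0, 0.0]
[-0.0, 3.62, -11.41, 5.63, 0.0, 0.0]
[-0.0, 4.38, -12.36, 6.2, 0.0, 0.0]
[-0.0, 5.2, -13.25, 6.76, 0.0, 0.0]
```

>>> servo_tool --series '[1,0,0,-1.2,0.5,0,0,1,0,0.1,-2.4,1.1,0,0,1,0,0.25,-3.6,1.7,0,0,1,0,0.5,-4.8,2.2,0,0,1,0,0.85,-6,2.8,0,0,1,0,1.25,-7.2,3.4,0,0,1,0,1.75,-8.3,3.9,0,0,1,0,2.3,-9.4,4.5,0,0,1,0,2.9,-10.4,5.1,0,0,1,0,3.6,-11.4,5.6,0,0,1,0,4.4,-12.4,6.2,0,0,1,0,5.2,-13.3,6.8,0,0]'

```text
time: 5.6
eef_pos: [511.5, 122.6, 160.9]
tcp_rot: [-3.022, 0.0, 3.099]
contact_force: [0.3, -1.1, -2.8]
gripper_width: 7.6
```

```bash
python3 - <<'E'
from h import *
p,r=tool(); s=get_state(); h=np.load("hinge.npy"); b=p-34*r.apply([0,0,1]); d=b-h
print(s['gripper_width'],p,s['contact_force'],"rad",np.hypot(d@BYv,d[2]),"ang",np.arctan2(d[2],-d@BYv))
W=arc(0.8,1.65,12,h,off=34)
rows(W); print(s['q'])
E
```

```text
7.5984501098756425 [511.46238505 122.58259484 160.93464587] [ 0.25364016 -1.12497173 -2.75949489] rad 185.6526762918113 ang 0.8039704814467435
[0.02, 0.83, -0.89, 0.56, 0.02, -0.04]
[0.02, 1.72, -1.82, 1.16, 0.02, -0.04]
[0.02, 2.68, -2.67, 1.76, 0.02, -0.04]
[0.02, 3.69, -3.46, 2.36, 0.02, -0.04]
[0.02, 4.76, -4.17, 2.97, 0.02, -0.04]
[0.02, 5.87, -4.8, 3.57, 0.02, -0.04]
[0.02, 7.03, -5.35, 4.17, 0.02, -0.04]
[0.02, 8.22, -5.81, 4.78, 0.02, -0.04]
[0.02, 9.44, -6.19, 5.38, 0.02, -0.04]
[0.02, 10.68, -6.48, 5.98, 0.02, -0.04]
[0.03, 11.94, -6.67, 6.58, 0.02, -0.04]
[0.03, 13.21, -6.78, 7.19, 0.02, -0.04]
[ 0.1679681   0.34711378 -0.2939635   0.95434721 -0.1170925   0.21193955]
```

Low forces and the right radius; it's carrying well.

>>> servo_tool --series '[1,0,0.8,-0.9,0.6,0,0,1,0,1.7,-1.8,1.2,0,0,1,0,2.7,-2.7,1.8,0,0,1,0,3.7,-3.5,2.4,0,0,1,0,4.8,-4.2,3,0,0,1,0,5.9,-4.8,3.6,0,0,1,0,7,-5.35,4.2,0,0,1,0,8.2,-5.8,4.8,0,0,1,0,9.4,-6.2,5.4,0,0,1,0,10.7,-6.5,6,0,0,1,0,11.9,-6.7,6.6,0,0,1,0,13.2,-6.8,7.2,0,0]'

```text
time: 6.6
eef_pos: [518.0, 261.9, 214.3]
tcp_rot: [-2.897, 0.003, 3.099]
contact_force: [0.2, -2.2, 5.1]
gripper_width: 7.5
```

```bash
cat > st.py <<'E'
from h import *
import sys
def st(a0=None,a1=None,n=12,off=34):
    p,r=tool(); s=get_state(); h=np.load("hinge.npy"); b=p-off*r.apply([0,0,1]); d=b-h
    print(s['gripper_width'],p.round(1),s['contact_force'].round(1),"rad",np.hypot(d@BYv,d[2]).round(1),"ang",np.arctan2(d[2],-d@BYv).round(3),s['q'].round(2))
    if a1 is not None: rows(arc(a0,a1,n,h,off=off))
E
python3 -c "
from st import *
st(1.65,2.3)"
```

```text
7.496942511155868 [518.  261.9 214.3] [ 0.2 -2.2  5.1] rad 186.9 ang 1.65 [ 0.46  0.49  0.05  1.25 -0.22  0.52]
[0.09, 0.99, 0.05, 0.49, 0.17, -0.06]
[0.09, 1.96, -0.04, 0.95, 0.17, -0.06]
[0.09, 2.93, -0.07, 1.41, 0.17, -0.06]
[0.1, 3.91, -0.05, 1.87, 0.17, -0.06]
[0.1, 4.88, 0.03, 2.33, 0.17, -0.06]
[0.1, 5.85, 0.16, 2.79, 0.17, -0.06]
[0.1, 6.8, 0.35, 3.25, 0.17, -0.06]
[0.1, 7.75, 0.58, 3.71, 0.17, -0.06]
[0.1, 8.68, 0.87, 4.17, 0.17, -0.07]
[0.11, 9.59, 1.21, 4.63, 0.17, -0.07]
[0.11, 10.49, 1.61, 5.1, 0.17, -0.07]
[0.11, 11.36, 2.05, 5.56, 0.17, -0.07]
```

>>> servo_tool --series '[1,0,1,0.1,0.5,0,0,1,0,2,0,1,0,0,1,0,2.9,0,1.4,0,0,1,0,3.9,0,1.9,0,0,1,0,4.9,0.1,2.3,0,0,1,0,5.85,0.2,2.8,0,0,1,0,6.8,0.4,3.3,0,0,1,0,7.75,0.6,3.7,0,0,1,0,8.7,0.9,4.2,0,0,1,0,9.6,1.2,4.6,0,0,1,0,10.5,1.6,5.1,0,0,1,0,11.4,2.1,5.6,0,0]'

```text
time: 7.6
eef_pos: [522.8, 368.6, 164.6]
tcp_rot: [-2.801, 0.003, 3.1]
contact_force: [3.5, 3.5, 4.6]
gripper_width: 7.8
```

```bash
python3 -c "
from st import *
st(2.3,2.36,4)"
```

```text
7.833606564801946 [522.8 368.6 164.6] [3.5 3.5 4.6] rad 184.3 ang 2.315 [ 0.63  0.72  0.3   1.37 -0.27  0.7 ]
[0.12, 0.02, -0.06, 0.19, 0.16, -0.06]
[0.12, 0.27, 0.05, 0.32, 0.16, -0.06]
[0.12, 0.51, 0.16, 0.45, 0.16, -0.06]
[0.13, 0.76, 0.28, 0.49, 0.16, -0.06]
```

>>> servo_tool --series '[1,0,0.2,0,0.2,0,0,1,0,0.4,0.1,0.3,0,0,1,0,0.6,0.2,0.4,0,0,1,0,0.8,0.3,0.5,0,0,1,0,0.8,0.3,0.5,0,0,1,0,0.8,0.3,0.5,0,0]'

```text
time: 8.1
eef_pos: [523.0, 374.5, 158.6]
tcp_rot: [-2.792, 0.002, 3.1]
contact_force: [4.1, 3.5, 2.9]
gripper_width: 7.4
```

```bash
python3 -c "
from st import *
st()"
```

```text
7.407678007148553 [523.  374.5 158.6] [4.1 3.5 2.9] rad 184.2 ang 2.362 [ 0.64  0.74  0.32  1.37 -0.27  0.72]
```

>>> servo_tool --series '[1,0,0.25,0.15,0,0,0,1,0,0.5,0.3,0,0,0,1,0,0.5,0.3,0,0,0,1,0,0.5,0.3,0,0,0]'

```text
time: 8.43
eef_pos: [523.1, 374.8, 158.1]
tcp_rot: [-2.786, 0.004, 3.1]
contact_force: [-1.1, -5.2, 21.1]
gripper_width: 7.7
```

```bash
python3 - <<'E'
from st import *
st()
s=grab_frame("side");cv2.imwrite("pics/s4.png",crop(s,200,30,220,165,3.6))
E
```

```text
7.666504022645465 [523.1 374.8 158.1] [-1.1 -5.2 21.1] rad 184.2 ang 2.366 [ 0.65  0.75  0.33  1.38 -0.28  0.72]
```

View pics/s4.png

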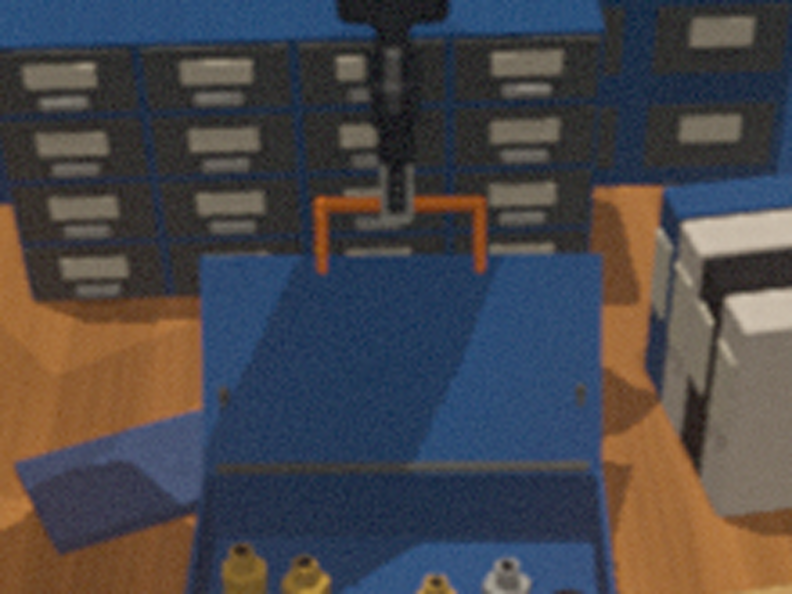

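The flap is on its stop (21 N reaction, angle 2.36) with the bar in the grip. Relax, open a little and retract along the tool axis.

>>> servo_tool --series '[1,0,-0.4,-0.2,0,0,0,1,0,-0.4,-0.2,0,0,0,0.5,0,-0.4,-0.2,0,0,0,0.45,0,-0.4,-0.2,0,0,0,0.45,0,-0.4,-0.2,0,0,0,0.45,0,-0.4,-1.5,0,0,0,0.45,0,-0.4,-3,0,0,0,0.45,0,-0.4,-6,0,0,0,0.45,0,-0.4,-9,0,0,0,0.45,0,-0.4,-9,0,0,0]'

```text
time: 9.32
eef_pos: [523.8, 406.8, 244.5]
tcp_rot: [-2.795, 0.004, 3.101]
contact_force: [1.6, 0.4, 1.6]
gripper_width: 23.2
```

```bash
python3 - <<'E'
from st import *
st()
rows([((440,-20,330),down(np.pi+BY))])
E
```

```text
23.237982110163692 [523.8 406.8 244.5] [1.6 0.4 1.6] rad 270.3 ang 2.219 [ 0.68  0.77  0.59  1.62 -0.26  0.75]
[6.62, -43.34, 6.54, -19.87, 0.25, 0.04]
```

>>> servo_tool --series '[-0.2,0,-1,-2,-5,0,0,-0.2,6,-43,6.5,-19.9,0,0,-0.2,6,-43,6.5,-19.9,0,0,-0.2,6,-43,6.5,-19.9,0,0,-0.2,6,-43,6.5,-19.9,0,0,-0.2,6,-43,6.5,-19.9,0,0,-0.2,6,-43,6.5,-19.9,0,0,-0.2,6,-43,6.5,-19.9,0,0,-0.2,6,-43,6.5,-19.9,0,0,-0.2,6,-43,6.5,-19.9,0,0,-0.2,6,-43,6.5,-19.9,0,0,-0.2,6,-43,6.5,-19.9,0,0]'

```text
time: 10.32
eef_pos: [443.7, -21.1, 326.3]
tcp_rot: [-3.138, -0.002, 3.098]
contact_force: [0.0, -0.9, 0.9]
gripper_width: 51.0
```

```bash
python3 - <<'E'
from st import *
st()
t=grab_frame("top");s=grab_frame("side");cv2.imwrite("pics/t2.png",t);cv2.imwrite("pics/sd2.png",s)
o=np.zeros((600,800,3),np.uint8); a=crop(t,195,175,95,145,4.1); o[:a.shape[0],:a.shape[1]]=a
b=crop(s,248,150,130,70,3.1); o[:b.shape[0],395:395+b.shape[1]]=b
b=crop(t,320,195,160,110,2.5); o[300:300+b.shape[0],395:395+b.shape[1]]=b
cv2.imwrite("pics/c3.png",o)
E
```

```text
51.007543815547194 [443.7 -21.1 326.3] [ 0.  -0.9  0.9] rad 409.2 ang 0.82 [-0.21  0.07 -0.21  1.29 -0.   -0.17]
```

View pics/c3.png

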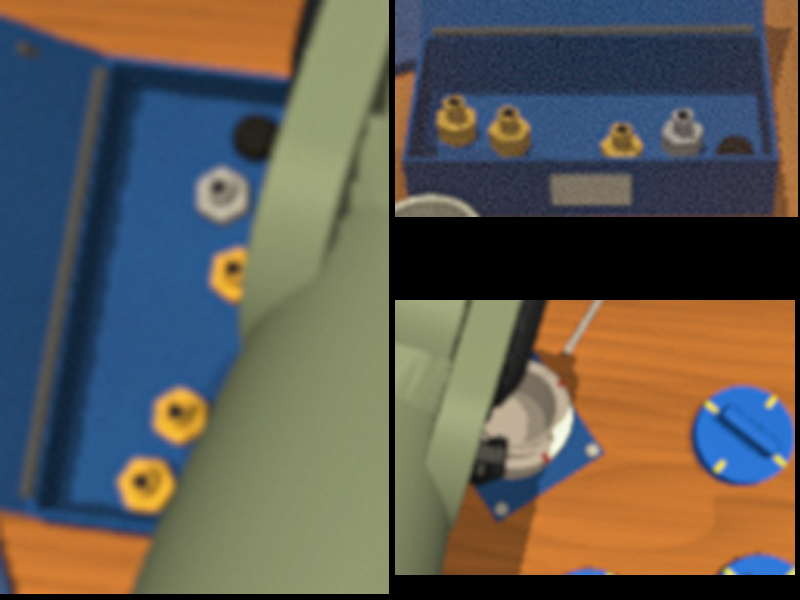

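Four fittings show: steel (222,190) and brass (236,270), (181,412), (147,482) in the bin crop, with the foot at (256,137). The side view agrees.

```bash
python3 - <<'E'
from h import *
f=lambda o,s:(lambda U,V:(o[0]+(U+.5)/s-.5,o[1]+(V+.5)/s-.5))
b=f((195,175),4.1);c=f((248,150),3.1)
for n,t,s in(("steel",(223,187),(684-395,113)),("brassA",(236,269),(622-395,127)),("brassB",(181,409),(509-395,110)),("brassC",(147,479),(455-395,100))):
    print(n,ray("top",b(*t),38)[:2].round(1),ray("side",c(*s),38)[:2].round(1),tri(b(*t),c(*s)).round(1))
print("foot",ray("top",b(256,137),18)[:2])
E
```

```text
steel [585.7 171.6] [589.7 178.7] [586.7 171.   44. ]
brassA [536.  158.2] [540. 165.] [537.4 157.8  43.5]
brassB [449.1 181.4] [451.5 189.9] [450.2 180.6  45.5]
brassC [406.3 196.6] [408.3 204.4] [407.5 195.8  44.8]
foot [623.89022826 158.0688791 ]
```

```bash
python3 - <<'E'
from st import *
Q=down(np.pi+BY)
rows([((407.5,199.5,100),Q),((407.5,199.5,5),Q)])
E
```

```text
[4.72, 22.07, 22.56, -0.25, -0.06, -0.36]
[4.71, 22.11, 32.06, -0.25, -0.06, -0.36]
```

>>> servo_tool --series '[0.06,4.7,22.1,22.5,0,0,0,0.06,4.7,22.1,22.5,0,0,0,0.06,4.7,22.1,22.5,0,0,0,0.06,4.7,22.1,22.5,0,0,0,0.06,4.7,22.1,22.5,0,0,0,0.06,4.7,22.1,22.5,0,0,0,0.06,4.7,22.1,22.5,0,0,0,0.06,4.7,22.1,22.5,0,0,0,0.06,4.7,22.1,22.5,0,0,0,0.06,4.7,22.1,22.5,0,0,0,0.06,4.7,22.1,22.5,0,0,0]'

```text
time: 11.33
eef_pos: [407.3, 203.2, 100.9]
tcp_rot: [-3.138, -0.001, 3.1]
contact_force: [0.1, -0.0, 0.5]
gripper_width: 40.1
```

```bash
python3 - <<'E'
from st import *
Q=down(np.pi+BY)
st();rows([((407.5,199.5,5),Q)])
o=np.zeros((600,800,3),np.uint8)
s=grab_frame("side");t=grab_frame("top");cv2.imwrite("pics/t3.png",t)
a=crop(s,240,110,140,110,4);o[:440,:560]=a
b=crop(t,240,190,55,130,4); o[:520,570:790]=b
cv2.imwrite("pics/c4.png",o)
print(proj("side",tool()[0]))
E
```

```text
40.12872248000254 [407.3 203.2 100.9] [ 0.1 -0.   0.5] rad 93.0 ang 0.918 [ 0.3   0.27 -0.58  0.72 -0.    0.34]
[-0.04, -0.33, 9.59, -0.23, -0.04, 0.04]
[264.51725458 161.80474184]
```

View pics/c4.png

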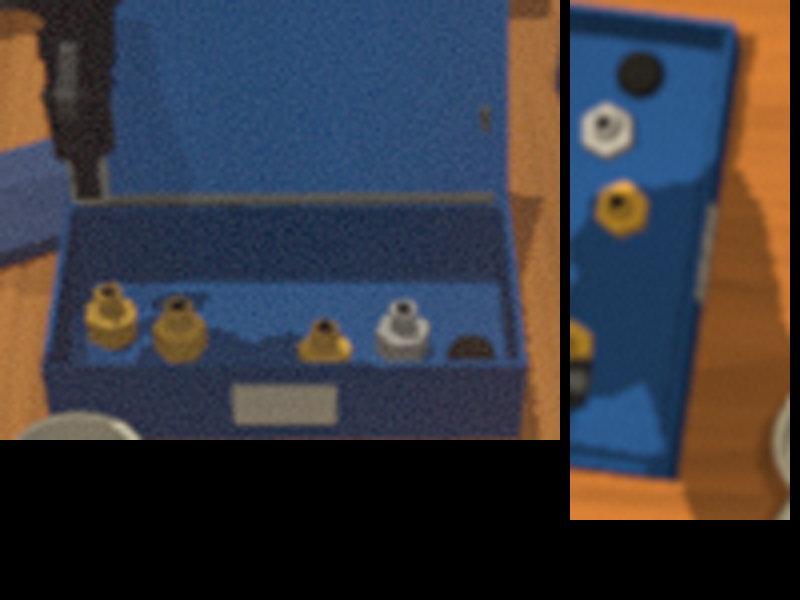

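Only four fittings, no fifth. Descend onto the first one.

>>> servo_tool --series '[0.06,0,-0.3,2.5,0,0,0,0.06,0,-0.3,5,0,0,0,0.06,0,-0.3,7,0,0,0,0.06,0,-0.3,8.5,0,0,0,0.06,0,-0.3,9.5,0,0,0,0.06,0,-0.3,9.5,0,0,0,1,0,-0.3,9.5,0,0,0,1,0,-0.3,9.5,0,0,0,1,0,-0.3,9.5,0,0,0,1,0,-0.3,9.5,0,0,0]' --squeeze 40

```text
time: 12.27
eef_pos: [408.8, 199.9, 7.1]
tcp_rot: [-3.138, 0.002, 3.099]
contact_force: [0.2, -0.5, 3.7]
gripper_width: 13.3
```

```bash
python3 - <<'E'
from st import *
st(); print([proj("side",(407.5,199.5,38)),proj("side",(407.5,199.5,45))], "seen",(240+109/4,110+288/4))
E
```

```text
13.274209532796215 [408.8 199.9   7.1] [ 0.2 -0.5  3.7] rad 63.0 ang -0.322 [ 0.3   0.41 -0.69  0.47 -0.    0.34]
[array([266.61136479, 183.23688035]), array([266.33938743, 181.07080164])] seen (267.25, 182.0)
```

>>> servo_tool --series '[1,0,0,-4,0,0,0,1,0,0,-8,0,0,0,1,0,0,-12,0,0,0,1,0,0,-14.5,0,0,0,1,0,0,-14.5,0,0,0]'

```text
time: 12.68
eef_pos: [411.4, 201.7, 156.8]
tcp_rot: [3.142, 0.01, 3.1]
contact_force: [1.0, 0.4, -0.1]
gripper_width: 13.4
```

```bash
python3 - <<'E'
from st import *
Q=down(np.pi+BY)
st();rows([((563,-120.5,152),Q)])
E
```

```text
13.39563891070801 [411.4 201.7 156.8] [ 1.   0.4 -0.1] rad 142.2 ang 1.151 [ 0.3   0.2  -0.51  0.86 -0.    0.34]
[-16.48, -31.57, 0.64, 0.0, 0.57, 0.02]
```

>>> servo_tool --series '[1,-16.7,-31.4,0,0,0,0,1,-16.7,-31.4,0,0,0,0,1,-16.7,-31.4,0,0,0,0,1,-16.7,-31.4,0,0,0,0,1,-16.7,-31.4,0,0,0,0,1,-16.7,-31.4,0,0,0,0,1,-16.7,-31.4,0,0,0,0,1,-16.7,-31.4,0,0,0,0,1,-16.7,-31.4,0,0,0,0,1,-16.7,-31.4,0,0,0,0,1,-16.7,-31.4,0,0,0,0,1,-16.7,-31.4,0,0,0,0]'

```text
time: 13.68
eef_pos: [560.2, -119.6, 151.2]
tcp_rot: [-3.139, -0.002, 3.1]
contact_force: [-0.5, 0.6, -0.8]
gripper_width: 13.1
```

```bash
python3 - <<'E'
from st import *
Q=down(np.pi+BY)
st();rows([((563,-120.5,28),Q)])
o=np.zeros((600,800,3),np.uint8)
s=grab_frame("side");t=grab_frame("top")
o[:600,:400]=crop(s,290,200,100,150,4); o[:400,400:]=crop(t,320,190,100,100,4)
cv2.imwrite("pics/c5.png",o)
E
```

```text
13.14617244092016 [ 560.2 -119.6  151.2] [-0.5  0.6 -0.8] rad 392.8 ang 0.322 [-0.34  0.41 -0.22  0.94 -0.   -0.3 ]
[-0.31, -0.05, 12.32, -0.14, -0.11, 0.0]
```

View pics/c5.png

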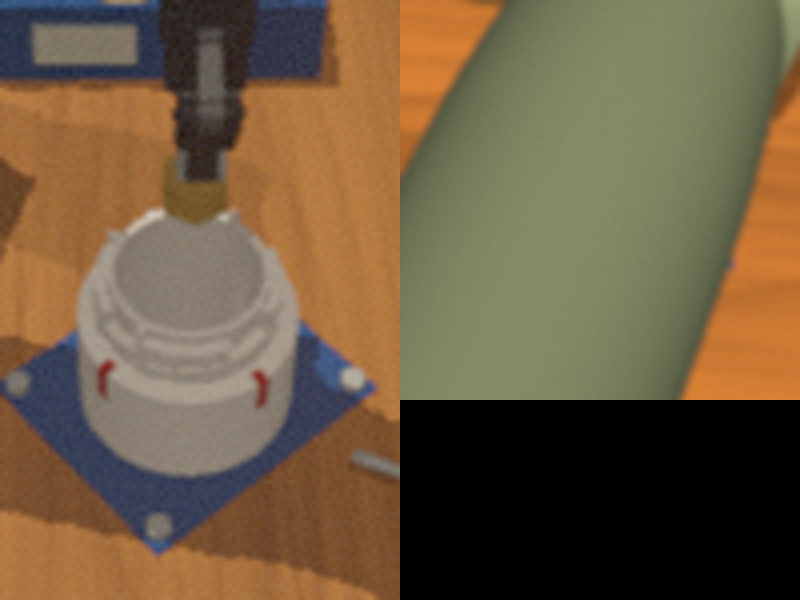

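```bash
python3 - <<'E'
from st import *
st()
for z in(138,148,158):print(z,proj("side",(560.2,-119.6,z)))
print("fitting seen",(290+195.5/4-.5,200+212/4-.5),"rim seen",(290+190/4-.5,200+273/4-.5),ray("side",(290+190/4-.5,200+273/4-.5),98))
E
```

```text
12.762753042905697 [ 560.4 -118.9  151.6] [ 0.1 -0.4 -0.2] rad 392.3 ang 0.323 [-0.34  0.41 -0.22  0.94 -0.   -0.3 ]
138 [338.7838184  253.19707749]
148 [338.90769786 249.64797225]
158 [339.0338235  246.03451472]
fitting seen (338.375, 252.5) rim seen (337.0, 267.75) [ 557.54616202 -121.804037     98.        ]
```

>>> servo_tool --series '[1,-0.2,0,2,0,0,0,1,-0.2,0,4,0,0,0,1,-0.2,0,6,0,0,0,1,-0.2,0,8,0,0,0,1,-0.2,0,10,0,0,0,1,-0.2,0,11.5,0,0,0,1,-0.2,0,12,0,0,0,1,-0.2,0,12,0,0,0]'

```text
time: 14.45
eef_pos: [562.0, -119.4, 31.2]
tcp_rot: [-3.139, -0.002, 3.101]
contact_force: [0.3, 0.3, -1.2]
gripper_width: 13.2
```

>>> servo_tool --series '[0.45,0,0,0,0,0,0,0.45,0,0,0,0,0,0,0.45,0,0,0,0,0,0,0.45,0,0,-4,0,0,0,0.45,0,0,-8,0,0,0,0.45,0,0,-12,0,0,0,0.45,0,0,-12,0,0,0,0.45,0,0,-12,0,0,0]'

```text
time: 15.12
eef_pos: [565.9, -121.3, 156.0]
tcp_rot: [-3.136, 0.008, 3.1]
contact_force: [-0.0, 0.1, 0.2]
gripper_width: 23.8
```

```bash
python3 - <<'E'
from st import *
Q=down(np.pi+BY)
st();rows([((450.5,184.5,140),Q)])
E
```

```text
23.84366458671354 [ 565.9 -121.3  156. ] [-0.   0.1  0.2] rad 395.7 ang 0.332 [-0.34  0.41 -0.21  0.95 -0.   -0.29]
[12.82, 30.08, 1.33, -0.33, 0.43, 0.0]
```

>>> servo_tool --series '[0.06,12.45,29.9,1,0,0,0,0.06,12.45,29.9,1,0,0,0,0.06,12.45,29.9,1,0,0,0,0.06,12.45,29.9,1,0,0,0,0.06,12.45,29.9,1,0,0,0,0.06,12.45,29.9,1,0,0,0,0.06,12.45,29.9,1,0,0,0,0.06,12.45,29.9,1,0,0,0,0.06,12.45,29.9,1,0,0,0,0.06,12.45,29.9,1,0,0,0,0.06,12.45,29.9,1,0,0,0,0.06,12.45,29.9,1,0,0,0]'

```text
time: 16.12
eef_pos: [451.7, 182.5, 140.6]
tcp_rot: [-3.138, -0.0, 3.098]
contact_force: [0.3, 1.4, 1.4]
gripper_width: 40.4
```

```bash
python3 - <<'E'
from st import *
Q=down(np.pi+BY)
t=grab_frame("top"); s=grab_frame("side"); cv2.imwrite("pics/t4.png",t); cv2.imwrite("pics/s4b.png",s)
st();rows([((450.5,184.5,6),Q)])
E
```

```text
40.435140767182304 [451.8 182.3 140.8] [-0.  -0.2 -0.4] rad 136.6 ang 0.984 [ 0.23  0.27 -0.45  0.85 -0.    0.28]
[0.14, 0.27, 13.48, -0.22, -0.01, -0.13]
```

>>> servo_tool --series '[0.06,0.1,0.2,3.5,0,0,0,0.06,0.1,0.2,7,0,0,0,0.06,0.1,0.2,10,0,0,0,0.06,0.1,0.2,12,0,0,0,0.06,0.1,0.2,13,0,0,0,0.06,0.1,0.2,13.4,0,0,0,0.06,0.1,0.2,13.4,0,0,0,1,0.1,0.2,13.4,0,0,0,1,0.1,0.2,13.4,0,0,0,1,0.1,0.2,13.4,0,0,0,1,0.1,0.2,13.4,0,0,0]'

```text
time: 17.13
eef_pos: [451.8, 185.4, 8.3]
tcp_rot: [-3.139, 0.003, 3.1]
contact_force: [-0.4, 0.0, 4.1]
gripper_width: 12.8
```

>>> servo_tool --series '[1,0,0,-4,0,0,0,1,0,0,-8,0,0,0,1,0,0,-12,0,0,0,1,0,0,-14.5,0,0,0,1,0,0,-14.5,0,0,0,1,0,0,-14.5,0,0,0,1,0,0,-14.5,0,0,0]'

```text
time: 17.72
eef_pos: [449.9, 185.5, 151.5]
tcp_rot: [-3.138, -0.0, 3.1]
contact_force: [-0.8, 0.0, -0.6]
gripper_width: 13.1
```

```bash
python3 - <<'E'
from st import *
Q=down(np.pi+BY)
st();rows([((549,-120.5,152),Q)])
E
```

```text
13.11160027091275 [449.9 185.5 151.5] [-0.8  0.  -0.6] rad 144.1 ang 1.044 [ 0.24  0.26 -0.44  0.87 -0.    0.28]
[-11.18, -30.16, 0.06, -0.21, -0.03, 0.01]
```

>>> servo_tool --series '[1,-11.2,-30.2,0,0,0,0,1,-11.2,-30.2,0,0,0,0,1,-11.2,-30.2,0,0,0,0,1,-11.2,-30.2,0,0,0,0,1,-11.2,-30.2,0,0,0,0,1,-11.2,-30.2,0,0,0,0,1,-11.2,-30.2,0,0,0,0,1,-11.2,-30.2,0,0,0,0,1,-11.2,-30.2,0,0,0,0,1,-11.2,-30.2,0,0,0,0,1,-11.2,-30.2,0,0,0,0,1,-11.2,-30.2,0,0,0,0]'

```text
time: 18.72
eef_pos: [548.5, -119.4, 151.9]
tcp_rot: [-3.139, -0.003, 3.101]
contact_force: [-0.5, -0.8, -1.1]
gripper_width: 13.0
```

>>> servo_tool --series '[1,0,0,2,0,0,0,1,0,0,4,0,0,0,1,0,0,6,0,0,0,1,0,0,8,0,0,0,1,0,0,9.5,0,0,0,1,0,0,10.5,0,0,0,1,0,0,11,0,0,0,1,0,0,11,0,0,0]'

```text
time: 19.38
eef_pos: [548.4, -119.7, 43.2]
tcp_rot: [-3.139, -0.002, 3.101]
contact_force: [-2.5, 1.3, 3.5]
gripper_width: 13.1
```

>>> servo_tool --series '[0.45,0,0,0,0,0,0,0.45,0,0,0,0,0,0,0.45,0,0,0,0,0,0,0.45,0,0,-3,0,0,0,0.45,0,0,-7,0,0,0,0.45,0,0,-11,0,0,0,0.45,0,0,-11,0,0,0,0.45,0,0,-11,0,0,0]'

```text
time: 20.05
eef_pos: [552.1, -121.5, 156.1]
tcp_rot: [-3.136, 0.006, 3.1]
contact_force: [-0.4, 1.3, -0.5]
gripper_width: 23.7
```

```bash
python3 - <<'E'
from st import *
Q=down(np.pi+BY)
st();rows([((538,161,140),Q)])
E
```

```text
23.653941873506373 [ 552.1 -121.5  156.1] [-0.4  1.3 -0.5] rad 396.5 ang 0.332 [-0.35  0.39 -0.24  0.94 -0.   -0.3 ]
[2.6, 28.18, 1.44, -0.32, 0.37, 0.02]
```

>>> servo_tool --series '[0.06,2.2,28,1.2,0,0,0,0.06,2.2,28,1.2,0,0,0,0.06,2.2,28,1.2,0,0,0,0.06,2.2,28,1.2,0,0,0,0.06,2.2,28,1.2,0,0,0,0.06,2.2,28,1.2,0,0,0,0.06,2.2,28,1.2,0,0,0,0.06,2.2,28,1.2,0,0,0,0.06,2.2,28,1.2,0,0,0,0.06,2.2,28,1.2,0,0,0]'

```text
time: 20.88
eef_pos: [538.7, 159.4, 139.0]
tcp_rot: [-3.137, -0.002, 3.1]
contact_force: [0.7, -0.1, 0.3]
gripper_width: 40.1
```

```bash
python3 - <<'E'
from st import *
Q=down(np.pi+BY)
t=grab_frame("top"); s=grab_frame("side"); cv2.imwrite("pics/t5.png",t); cv2.imwrite("pics/s5.png",s)
st();rows([((538,161,6),Q)])
o=np.zeros((600,800,3),np.uint8)
o[:300,:400]=crop(s,248,150,133,100,3)[:300,:399][:,:400] if 0 else cv2.resize(s[150:250,248:381],(400,300))
o[:400,400:]=crop(t,330,200,80,80,5)
o[300:600,:400]=cv2.resize(s[240:330,290:410],(400,300))
o[400:600,400:]=cv2.resize(t[140:240,195:395],(400,200))
cv2.imwrite("pics/c6.png",o)
E
```

```text
40.1717874289279 [539.2 158.5 139.5] [-0.2  0.3  0.1] rad 147.7 ang 0.866 [ 0.16  0.4  -0.26  0.91 -0.    0.2 ]
[0.12, 0.3, 13.35, -0.23, -0.05, -0.1]
```

View pics/c6.png

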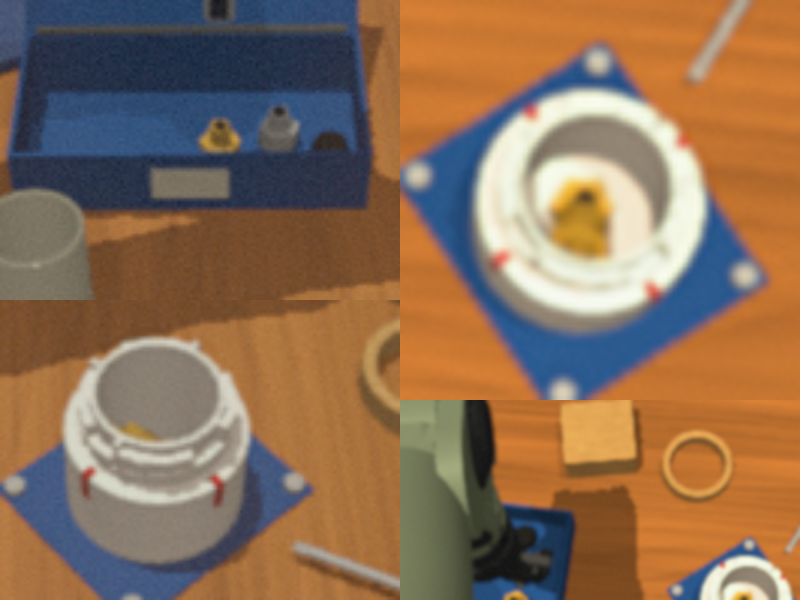

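Both fittings are in the canister: one upright at crop (580,195), the other leaning at (580,235). The brass and steel ones still in the bin haven't moved. On to the third.

>>> servo_tool --series '[0.06,0.1,0.2,3.5,0,0,0,0.06,0.1,0.2,7,0,0,0,0.06,0.1,0.2,10,0,0,0,0.06,0.1,0.2,12,0,0,0,0.06,0.1,0.2,13,0,0,0,0.06,0.1,0.2,13.3,0,0,0,0.06,0.1,0.2,13.3,0,0,0,1,0.1,0.2,13.3,0,0,0,1,0.1,0.2,13.3,0,0,0,1,0.1,0.2,13.3,0,0,0,1,0.1,0.2,13.3,0,0,0]'

```text
time: 21.9
eef_pos: [540.0, 161.6, 8.6]
tcp_rot: [-3.138, 0.003, 3.1]
contact_force: [0.2, -0.1, 4.5]
gripper_width: 12.6
```

>>> servo_tool --series '[1,0,0,-4,0,0,0,1,0,0,-8,0,0,0,1,0,0,-12,0,0,0,1,0,0,-14.5,0,0,0,1,0,0,-14.5,0,0,0,1,0,0,-14.5,0,0,0,1,0,0,-14.5,0,0,0]'

```text
time: 22.48
eef_pos: [537.9, 161.9, 151.5]
tcp_rot: [-3.138, -0.001, 3.1]
contact_force: [0.3, 0.6, -1.8]
gripper_width: 12.5
```

```bash
python3 - <<'E'
from st import *
Q=down(np.pi+BY)
st();rows([((558,-130,152),Q)])
E
```

```text
12.53724837828035 [537.9 161.9 151.5] [ 0.3  0.6 -1.8] rad 155.0 ang 0.932 [ 0.16  0.39 -0.25  0.93 -0.    0.2 ]
[-3.23, -29.08, 0.05, -0.21, -0.04, 0.01]
```

>>> servo_tool --series '[1,-3.3,-28.7,0,0,0,0,1,-3.3,-28.7,0,0,0,0,1,-3.3,-28.7,0,0,0,0,1,-3.3,-28.7,0,0,0,0,1,-3.3,-28.7,0,0,0,0,1,-3.3,-28.7,0,0,0,0,1,-3.3,-28.7,0,0,0,0,1,-3.3,-28.7,0,0,0,0,1,-3.3,-28.7,0,0,0,0,1,-3.3,-28.7,0,0,0,0,1,-3.3,-28.7,0,0,0,0]'

```text
time: 23.4
eef_pos: [558.5, -124.8, 151.9]
tcp_rot: [-3.139, -0.002, 3.101]
contact_force: [0.2, 0.4, -0.2]
gripper_width: 12.7
```

>>> servo_tool --series '[1,0,0,2,0,0,0,1,0,0,4,0,0,0,1,0,0,6,0,0,0,1,0,0,7.5,0,0,0,1,0,0,8.5,0,0,0,1,0,0,9.5,0,0,0,1,0,0,10,0,0,0,1,0,0,10,0,0,0]'

```text
time: 24.07
eef_pos: [562.4, -126.8, 54.5]
tcp_rot: [-3.136, 0.005, 3.101]
contact_force: [1.2, 0.4, 6.8]
gripper_width: 13.1
```

>>> servo_tool --series '[0.5,0,0,0,0,0,0,0.45,0,0,0,0,0,0,0.45,0,0,0,0,0,0,0.45,0,0,-3,0,0,0,0.45,0,0,-7,0,0,0,0.45,0,0,-10,0,0,0,0.45,0,0,-10,0,0,0,0.45,0,0,-10,0,0,0]'

```text
time: 24.73
eef_pos: [561.0, -126.6, 155.0]
tcp_rot: [-3.137, 0.004, 3.1]
contact_force: [-1.1, -0.1, -0.4]
gripper_width: 23.7
```

```bash
python3 - <<'E'
from st import *
Q=down(np.pi+BY)
st();rows([((587,174.5,140),Q)])
E
```

```text
23.67990412258241 [ 561.  -126.6  155. ] [-1.1 -0.1 -0.4] rad 400.6 ang 0.325 [-0.35  0.41 -0.21  0.95 -0.   -0.31]
[-1.35, 30.19, 1.36, -0.27, 0.23, 0.02]
```

>>> servo_tool --series '[0.06,-1.5,30.1,1.2,0,0,0,0.06,-1.5,30.1,1.2,0,0,0,0.06,-1.5,30.1,1.2,0,0,0,0.06,-1.5,30.1,1.2,0,0,0,0.06,-1.5,30.1,1.2,0,0,0,0.06,-1.5,30.1,1.2,0,0,0,0.06,-1.5,30.1,1.2,0,0,0,0.06,-1.5,30.1,1.2,0,0,0,0.06,-1.5,30.1,1.2,0,0,0,0.06,-1.5,30.1,1.2,0,0,0]'

```text
time: 25.57
eef_pos: [585.7, 174.0, 138.2]
tcp_rot: [-3.137, -0.003, 3.101]
contact_force: [0.2, -0.3, 0.3]
gripper_width: 40.0
```

```bash
python3 - <<'E'
from st import *
Q=down(np.pi+BY)
st();rows([((587,174.5,6),Q)])
t=grab_frame("top"); s=grab_frame("side"); cv2.imwrite("pics/t6.png",t); cv2.imwrite("pics/s6.png",s)
# compare steel patch with the earlier frame
a=cv2.imread("pics/s5.png")[180:206,325:352].astype(int); b=s[180:206,325:352].astype(int); print("mean diff",abs(a-b).mean())
E
```

```text
40.016599956988344 [585.7 174.  138.2] [ 0.2 -0.3  0.3] rad 135.9 ang 0.958 [ 0.17  0.49 -0.12  0.96 -0.    0.21]
[-0.17, 0.11, 13.22, -0.27, -0.17, 0.1]
mean diff 8.8338081671415
```

>>> servo_tool --series '[0.06,-0.1,0,3.5,0,0,0,0.06,-0.1,0,7,0,0,0,0.06,-0.1,0,10,0,0,0,0.06,-0.1,0,12,0,0,0,0.06,-0.1,0,13,0,0,0,0.06,-0.1,0,13.2,0,0,0,0.06,-0.1,0,13.2,0,0,0,1,-0.1,0,13.2,0,0,0,1,-0.1,0,13.2,0,0,0,1,-0.1,0,13.2,0,0,0,1,-0.1,0,13.2,0,0,0]'

```text
time: 26.58
eef_pos: [589.6, 173.5, 9.7]
tcp_rot: [-3.138, 0.003, 3.1]
contact_force: [-1.1, 0.6, 5.3]
gripper_width: 12.9
```

>>> servo_tool --series '[1,0,0,-4,0,0,0,1,0,0,-8,0,0,0,1,0,0,-12,0,0,0,1,0,0,-14.5,0,0,0,1,0,0,-14.5,0,0,0,1,0,0,-14.5,0,0,0,1,0,0,-14.5,0,0,0]'

```text
time: 27.17
eef_pos: [587.4, 173.8, 152.4]
tcp_rot: [-3.138, -0.001, 3.1]
contact_force: [-0.2, 0.2, -1.3]
gripper_width: 12.4
```

```bash
python3 - <<'E'
from st import *
Q=down(np.pi+BY)
st();rows([((558,-118,152),Q)])
i=cv2.imread("pics/t6.png"); j=cv2.imread("pics/s6.png")
o=np.hstack([crop(i,340,212,55,55,7),crop(j,305,245,65,55,7)]); cv2.imwrite("pics/c7.png",o)
E
```

```text
12.417795163464374 [587.4 173.8 152.4] [-0.2  0.2 -1.3] rad 147.9 ang 1.012 [ 0.17  0.48 -0.1   0.99 -0.    0.21]
[1.72, -29.28, 0.15, -0.21, -0.06, 0.01]
```

View pics/c7.png

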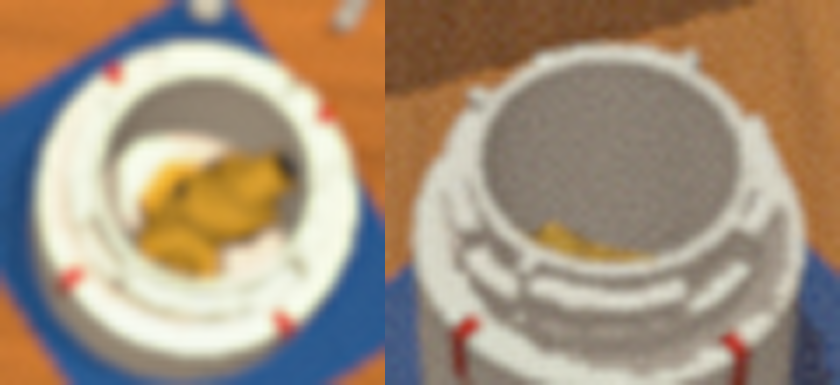

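Three in, all well below the rim. The free space is on the +x+y side, so the fourth goes there.

>>> servo_tool --series '[1,1.5,-29.1,0,0,0,0,1,1.5,-29.1,0,0,0,0,1,1.5,-29.1,0,0,0,0,1,1.5,-29.1,0,0,0,0,1,1.5,-29.1,0,0,0,0,1,1.5,-29.1,0,0,0,0,1,1.5,-29.1,0,0,0,0,1,1.5,-29.1,0,0,0,0,1,1.5,-29.1,0,0,0,0,1,1.5,-29.1,0,0,0,0,1,1.5,-29.1,0,0,0,0]'

```text
time: 28.08
eef_pos: [560.2, -114.8, 152.8]
tcp_rot: [-3.139, -0.002, 3.101]
contact_force: [-0.6, -0.9, 0.4]
gripper_width: 12.5
```

>>> servo_tool --series '[1,0,0,2,0,0,0,1,0,0,4,0,0,0,1,0,0,6,0,0,0,1,0,0,7,0,0,0,1,0,0,8,0,0,0,1,0,0,9,0,0,0,1,0,0,9,0,0,0]'

```text
time: 28.67
eef_pos: [560.5, -113.5, 63.0]
tcp_rot: [3.14, -0.001, 3.102]
contact_force: [-0.6, 4.9, 1.1]
gripper_width: 12.9
```

>>> servo_tool --series '[0.5,0,0,0,0,0,0,0.5,0,0,0,0,0,0,0.5,0,0,0,0,0,0,0.5,0,0,-3,0,0,0,0.5,0,0,-7,0,0,0,0.5,0,0,-9,0,0,0,0.5,0,0,-9,0,0,0,0.5,0,0,-9,0,0,0]'

```text
time: 29.33
eef_pos: [562.4, -116.9, 155.8]
tcp_rot: [-3.137, 0.004, 3.1]
contact_force: [-0.8, -0.7, -0.5]
gripper_width: 21.6
```

```bash
python3 - <<'E'
from st import *
st()
Lyaw=np.deg2rad(54.8)
# jaws (tool y) perpendicular to bar: bar dir at 54.8deg (x) ; tool y at yaw: angle = yaw-90 (R=Rz(yaw)Rx(pi): y->-y)
for y in (Lyaw,Lyaw+np.pi): print(np.degrees(y), (y,))
rows([((480,-300,250),down(np.pi+np.deg2rad(-35+0)))])
E
```

```text
21.5719285463274 [ 562.4 -116.9  155.8] [-0.8 -0.7 -0.5] rad 391.7 ang 0.335 [-0.33  0.41 -0.21  0.95 -0.   -0.29]
54.800000000000004 (np.float64(0.9564404300928926),)
234.8 (np.float64(4.098033083682686),)
[7.42, -18.68, -9.36, -0.21, 0.3, 32.6]
```

The fourth is released. Placing the lid needs the canister centre within about 1.5 mm, so I'll probe the bore by touch with shut fingers: tips only at neck level, in ±x and ±y.

>>> servo_tool --series '[1,0.4,-0.6,0,0,0,0,1,0.4,-0.6,0,0,0,0,1,0.4,-0.6,0,0,0,0,1,0.4,-0.6,0,0,0,0,1,0.4,-0.6,3,0,0,0,1,0.4,-0.6,6,0,0,0,1,0.4,-0.6,8,0,0,0,1,0.4,-0.6,8.3,0,0,0,1,0.4,-0.6,8.3,0,0,0,1,0.4,-0.6,8.3,0,0,0]'

```text
time: 30.17
eef_pos: [557.1, -122.5, 71.5]
tcp_rot: [-3.138, 0.0, 3.1]
contact_force: [-0.2, 0.2, 0.4]
gripper_width: 0.1
```

>>> servo_tool --series '[1,-0.8,0,0,0,0,0,1,-1.5,0,0,0,0,0,1,-2,0,0,0,0,0,1,-2.4,0,0,0,0,0,1,-2.7,0,0,0,0,0,1,-2.7,0,0,0,0,0,1,-2.7,0,0,0,0,0]'

```text
time: 30.75
eef_pos: [582.6, -123.7, 71.6]
tcp_rot: [-3.137, -0.002, 3.1]
contact_force: [-5.4, -0.7, 7.0]
gripper_width: -0.3
```

>>> servo_tool --series '[1,2.2,0,0,0,0,0,1,4,0,0,0,0,0,1,4.7,0,0,0,0,0,1,5.1,0,0,0,0,0,1,5.4,0,0,0,0,0,1,5.4,0,0,0,0,0,1,5.4,0,0,0,0,0]'

```text
time: 31.33
eef_pos: [531.2, -121.5, 71.6]
tcp_rot: [-3.138, 0.002, 3.1]
contact_force: [1.0, 0.6, 2.4]
gripper_width: 0.1
```

>>> servo_tool --series '[1,-2.7,0,0,0,0,0,1,-2.7,1,0,0,0,0,1,-2.7,2,0,0,0,0,1,-2.7,2.3,0,0,0,0,1,-2.7,2.6,0,0,0,0,1,-2.7,2.6,0,0,0,0,1,-2.7,2.6,0,0,0,0]'

```text
time: 31.92
eef_pos: [557.3, -96.2, 70.9]
tcp_rot: [-3.138, -0.0, 3.1]
contact_force: [0.3, -0.1, 0.0]
gripper_width: 0.0
```

>>> servo_tool --series '[1,0,-2.2,0,0,0,0,1,0,-4,0,0,0,0,1,0,-4.6,0,0,0,0,1,0,-4.9,0,0,0,0,1,0,-5.2,0,0,0,0,1,0,-5.2,0,0,0,0,1,0,-5.2,0,0,0,0]'

```text
time: 32.5
eef_pos: [555.4, -147.9, 71.1]
tcp_rot: [-3.138, -0.0, 3.1]
contact_force: [-0.1, 0.2, 0.7]
gripper_width: 0.1
```

>>> servo_tool --series '[1,0,-0.3,0.3,0,0,0,1,0,-0.6,0.5,0,0,0,1,0,-0.8,0.5,0,0,0,1,0,-0.8,0.5,0,0,0,1,0,-0.8,0.5,0,0,0]'

```text
time: 32.92
eef_pos: [555.5, -149.7, 67.6]
tcp_rot: [3.133, 0.002, 3.104]
contact_force: [-3.2, 17.6, 17.4]
gripper_width: -0.2
```

>>> servo_tool --series '[1,0,3,0,0,0,0,1,0,5,0,0,0,0,1,0,6,0,0,0,0,1,0,6.4,0,0,0,0,1,0,6.8,0,0,0,0,1,0,6.8,0,0,0,0,1,0,6.8,0,0,0,0]'

```text
time: 33.5
eef_pos: [557.4, -96.6, 66.1]
tcp_rot: [-3.121, -0.002, 3.096]
contact_force: [-3.9, -21.9, -0.0]
gripper_width: -0.1
```

>>> servo_tool --series '[1,0,-3.4,0,0,0,0,1,2,-3.4,0,0,0,0,1,2.5,-3.4,0,0,0,0,1,2.9,-3.4,0,0,0,0,1,2.9,-3.4,0,0,0,0,1,2.9,-3.4,0,0,0,0]'

```text
time: 34.0
eef_pos: [532.1, -121.9, 67.1]
tcp_rot: [-3.137, 0.008, 3.1]
contact_force: [7.3, -1.8, -3.3]
gripper_width: -0.1
```

>>> servo_tool --series '[1,-2.5,0,0,0,0,0,1,-4,0,0,0,0,0,1,-5,0,0,0,0,0,1,-5.4,0,0,0,0,0,1,-5.8,0,0,0,0,0,1,-5.8,0,0,0,0,0,1,-5.8,0,0,0,0,0]'

```text
time: 34.58
eef_pos: [581.4, -122.8, 64.8]
tcp_rot: [-3.138, -0.008, 3.1]
contact_force: [-7.3, -0.7, 3.0]
gripper_width: 0.5
```

Touch probe: bore centre x = (532.1+581.4)/2 = 556.75 and y = (−149.7−96.6)/2 = −123.15, which agrees with the camera to within 2 mm. Lift, then re-check the lid by its yellow marks.

>>> servo_tool --series '[1,2.5,0,0,0,0,0,1,2.5,0,-4,0,0,0,1,2.5,0,-8,0,0,0,0.2,2.5,0,-10,0,0,0,0.06,2.5,0,-10,0,0,0,0.06,2.5,0,-10,0,0,0]'

```text
time: 35.08
eef_pos: [561.3, -122.2, 167.3]
tcp_rot: [-3.137, 0.003, 3.1]
contact_force: [0.7, -0.4, 0.4]
gripper_width: 35.7
```

```bash
cat > lid.py <<'E'
from h import *
def marks(n,img,box):
    x,y,w,h=box; hsv=cv2.cvtColor(img[y:y+h,x:x+w],cv2.COLOR_BGR2HSV)
    m=cv2.inRange(hsv,(22,90,120),(38,255,255)); k,l,s,c=cv2.connectedComponentsWithStats(m)
    return [(c[i]+[x,y],int(s[i,4])) for i in range(1,k) if s[i,4]>=3]
E
python3 - <<'E'
from lid import *
from st import st
st()
for n,box,f0 in(("top",(430,220,62,60),"top0"),("side",(310,365,80,80),"side0")):
    for img in (cv2.imread(f"pics/{f0}.png"),grab_frame(n)):
        M=marks(n,img,box); P=np.array([ray(n,m,25)[:2] for m,_ in M])
        print(n,[(m.round(1).tolist(),a) for m,a in M]); 
        if len(P): C=P.mean(0); print(C.round(1),[np.degrees(np.arctan2(*(p-C)[::-1])).round(1) for p in P],[np.linalg.norm(p-C).round(1) for p in P])
E
```

```text
35.74654016200364 [ 561.3 -122.2  167.3] [ 0.7 -0.4  0.4] rad 400.6 ang 0.358 [-0.34  0.4  -0.19  0.98 -0.   -0.3 ]
top [([470.5, 234.6], 8), ([445.5, 237.0], 6), ([474.0, 259.4], 8), ([449.0, 261.5], 6)]
[ 560.9 -354. ] [np.float64(-35.4), np.float64(55.0), np.float64(-125.6), np.float64(144.7)] [np.float64(44.5), np.float64(43.9), np.float64(43.9), np.float64(44.0)]
top [([470.5, 234.6], 8), ([445.5, 237.0], 6), ([474.0, 259.4], 8), ([449.0, 261.5], 6)]
[ 560.9 -354. ] [np.float64(-35.4), np.float64(55.0), np.float64(-125.6), np.float64(144.7)] [np.float64(44.5), np.float64(43.9), np.float64(43.9), np.float64(44.0)]
side [([363.0, 380.5], 10), ([327.7, 389.3], 19), ([372.6, 416.7], 23), ([336.2, 424.9], 21)]
[ 564.2 -351.5] [np.float64(54.8), np.float64(145.7), np.float64(-36.2), np.float64(-125.4)] [np.float64(45.4), np.float64(43.2), np.float64(43.3), np.float64(43.9)]
side [([363.0, 380.5], 10), ([327.7, 389.3], 19), ([372.6, 416.7], 23), ([336.3, 424.8], 20)]
[ 564.2 -351.5] [np.float64(54.8), np.float64(145.8), np.float64(-36.2), np.float64(-125.3)] [np.float64(45.3), np.float64(43.2), np.float64(43.3), np.float64(43.8)]
```

```bash
python3 - <<'E'
from h import *
Q=down(np.deg2rad(234.85))
rows([((563,-353.3,140),Q)])
E
```

```text
[-1.3, -23.12, 2.56, -0.1, -0.18, -57.23]
```

>>> servo_tool --series '[0.06,-1.3,-23.1,2.5,0,0,-57.2,0.06,-1.3,-23.1,2.5,0,0,-57.2,0.06,-1.3,-23.1,2.5,0,0,-57.2,0.06,-1.3,-23.1,2.5,0,0,-57.2,0.06,-1.3,-23.1,2.5,0,0,-57.2,0.06,-1.3,-23.1,2.5,0,0,-57.2,0.06,-1.3,-23.1,2.5,0,0,-57.2,0.06,-1.3,-23.1,2.5,0,0,-57.2,0.06,-1.3,-23.1,2.5,0,0,-57.2,0.06,-1.3,-23.1,2.5,0,0,-57.2,0.06,-1.3,-23.1,2.5,0,0,-57.2,0.06,-1.3,-23.1,2.5,0,0,-57.2]'

```text
time: 36.18
eef_pos: [563.9, -352.9, 141.3]
tcp_rot: [-3.141, -0.003, -2.186]
contact_force: [-0.0, 0.7, -0.2]
gripper_width: 40.1
```

```bash
python3 - <<'E'
from st import *
Q=down(np.deg2rad(234.85))
st(); rows([((563,-353.3,20),Q)])
E
```

```text
40.083949724367294 [ 563.9 -352.9  141.3] [-0.   0.7 -0.2] rad 616.4 ang 0.187 [-0.67  0.58  0.04  1.03 -0.   -1.62]
[0.05, 0.06, 12.13, -0.05, -0.17, -0.1]
```

>>> servo_tool --series '[0.06,0,0,3,0,0,0,0.06,0,0,6,0,0,0,0.06,0,0,9,0,0,0,0.06,0,0,11,0,0,0,0.06,0,0,12,0,0,0,0.06,0,0,12,0,0,0,0.06,0,0,12,0,0,0]'

```text
time: 36.77
eef_pos: [564.2, -354.0, 22.2]
tcp_rot: [-3.14, -0.003, -2.185]
contact_force: [0.4, 0.4, 0.4]
gripper_width: 40.0
```

>>> servo_tool --series '[1,0,0,0,0,0,0,1,0,0,0,0,0,0,1,0,0,0,0,0,0,1,0,0,0,0,0,0,1,0,0,0,0,0,0]' --squeeze 60

```text
time: 37.18
eef_pos: [565.2, -355.0, 24.1]
tcp_rot: [-3.136, -0.003, -2.185]
contact_force: [-0.5, 0.3, 6.5]
gripper_width: 12.8
```

```bash
python3 - <<'E'
from st import *
st(); print(get_state()["eef_pos"],get_state()["tcp_rot"])
E
```

```text
12.84479919982223 [ 565.2 -355.    24.1] [-0.5  0.3  6.5] rad 607.6 ang -0.005 [-0.67  0.69 -0.08  0.79 -0.   -1.63]
[ 565.23517993 -355.01172901   24.06317579] [-3.13614296e+00 -2.96832058e-03 -2.18520407e+00]
```

Gripped (12.8 mm reading, same offset as on the fittings). Lift and check.

>>> servo_tool --series '[1,0,0,-2,0,0,0,1,0,0,-5,0,0,0,1,0,0,-9,0,0,0,1,0,0,-12,0,0,0,1,0,0,-13.5,0,0,0,1,0,0,-13.5,0,0,0,1,0,0,-13.5,0,0,0]'

```text
time: 37.77
eef_pos: [564.5, -354.0, 157.7]
tcp_rot: [-3.137, -0.003, -2.185]
contact_force: [-1.0, -0.4, -3.0]
gripper_width: 12.5
```

```bash
python3 - <<'E'
from lid import *
from st import st
st()
for n,box in(("top",(425,200,75,85)),("side",(290,300,110,120))):
    img=grab_frame(n); M=marks(n,img,box); z=25+tool()[0][2]-24; P=np.array([ray(n,m,z)[:2] for m,_ in M])
    print(n,z,[(m.round(1).tolist(),a) for m,a in M],P.round(1).tolist(),P.mean(0).round(1))
rows([((556.75,-123.15,158),down(np.deg2rad(277.9)))])
E
```

```text
12.511873999229975 [ 564.5 -354.   157.7] [-1.  -0.4 -3. ] rad 620.6 ang 0.212 [-0.67  0.57  0.07  1.06 -0.   -1.63]
top 156.96446126716145 [] [] nan
side 155.98707337705164 [([329.0, 352.0], 17), ([379.7, 381.1], 23), ([338.5, 390.5], 28)] [[529.8, -326.9], [599.2, -376.0], [539.6, -386.8]] [ 556.2 -363.2]
[-18.41, 13.75, -0.34, 0.11, -0.13, -43.1]<stdin>:6: RuntimeWarning: Mean of empty slice.
  ret = ret.dtype.type(ret / rcount)
```

>>> servo_tool --series '[1,-18.4,13.8,-0.3,0,0,-43.1,1,-18.4,13.8,-0.3,0,0,-43.1,1,-18.4,13.8,-0.3,0,0,-43.1,1,-18.4,13.8,-0.3,0,0,-43.1,1,-18.4,13.8,-0.3,0,0,-43.1,1,-18.4,13.8,-0.3,0,0,-43.1,1,-18.4,13.8,-0.3,0,0,-43.1,1,-18.4,13.8,-0.3,0,0,-43.1,1,-18.4,13.8,-0.3,0,0,-43.1,1,-18.4,13.8,-0.3,0,0,-43.1,1,-18.4,13.8,-0.3,0,0,-43.1]'

```text
time: 38.78
eef_pos: [557.2, -125.0, 158.4]
tcp_rot: [3.14, -0.003, -1.435]
contact_force: [0.2, -0.3, -1.7]
gripper_width: 12.2
```

```bash
python3 - <<'E'
from lid import *
from st import st
st()
img=grab_frame("side"); M=marks("side",img,(280,200,120,100)); z=1+tool()[0][2]; P=np.array([ray("side",m,z)[:2] for m,_ in M])
print([(m.round(1).tolist(),a) for m,a in M],P.round(1).tolist())
print("canister side marks: rim est", ray("side",(337,267.75),98))
rows([((556.75,-123.15,120),down(np.deg2rad(277.9)))])
cv2.imwrite("pics/c8.png",crop(img,270,190,140,130,4.5))
E
```

```text
12.235916316339654 [ 557.2 -125.   158.4] [ 0.2 -0.3 -1.7] rad 400.4 ang 0.334 [-0.35  0.4  -0.21  0.96 -0.   -2.05]
[([360.8, 243.8], 8), ([314.0, 250.5], 12), ([342.5, 265.7], 11)] [[599.6, -117.6], [514.7, -129.1], [562.8, -166.4]]
canister side marks: rim est [ 557.54616202 -121.804037     98.        ]
[-0.2, 0.01, 3.86, 0.06, -0.19, -0.13]
```

View pics/c8.png

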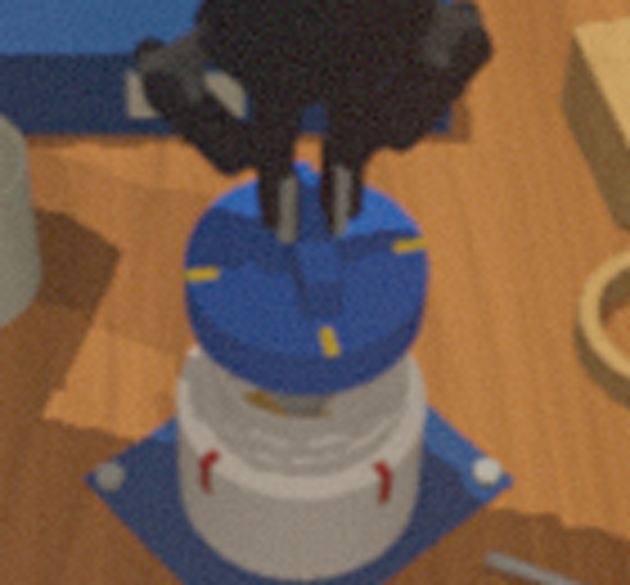

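Lid level, one lug mark at 7.7°, i.e. 30° clockwise of the red marks, and camera and touch agree on the centring shift. Fittings lie below the rim. Lowering.

>>> servo_tool --series '[1,-0.2,0,1,0,0,0,1,-0.2,0,2,0,0,0,1,-0.2,0,2.8,0,0,0,1,-0.2,0,3.4,0,0,0,1,-0.2,0,3.6,0,0,0,1,-0.2,0,3.6,0,0,0]'

```text
time: 39.33
eef_pos: [556.3, -121.6, 121.9]
tcp_rot: [3.139, -0.003, -1.433]
contact_force: [0.2, -0.0, -0.9]
gripper_width: 12.7
```

>>> servo_tool --series '[1,0,0,0.2,0,0,0,1,0,0,0.4,0,0,0,1,0,0,0.6,0,0,0,1,0,0,0.6,0,0,0]'

```text
time: 39.67
eef_pos: [556.9, -121.8, 116.8]
tcp_rot: [3.141, -0.003, -1.433]
contact_force: [0.5, 0.3, -1.4]
gripper_width: 12.8
```

```bash
python3 -c "
from st import *
st();print(get_state()['tcp_rot'],get_state()['ft_torque'])"
```

```text
12.755472074106908 [ 556.9 -121.8  116.8] [ 0.5  0.3 -1.4] rad 385.6 ang 0.235 [-0.34  0.44 -0.27  0.86 -0.   -2.05]
[ 3.14086863 -0.00341452 -1.43277809] [-0.01685521  0.00401322 -0.03307029]
```

>>> servo_tool --series '[1,0.1,0,0.1,0,0,0,1,0.1,0,0.2,0,0,0,1,0.1,0,0.3,0,0,0,1,0.1,0,0.3,0,0,0,1,0.1,0,0.3,0,0,0]'

```text
time: 40.08
eef_pos: [557.4, -122.9, 115.9]
tcp_rot: [-3.141, -0.004, -1.433]
contact_force: [-3.7, 2.3, 11.4]
gripper_width: 12.5
```

```bash
python3 -c "
from st import *
st();print(get_state()['tcp_rot'],get_state()['ft_torque'])"
```

```text
12.515352882684526 [ 557.4 -122.9  115.9] [-3.7  2.3 11.4] rad 386.5 ang 0.232 [-0.34  0.44 -0.27  0.86 -0.   -2.05]
[-3.14093006 -0.00411227 -1.43276444] [0.32774841 0.97352372 0.03583629]
```

Contact at TCP z 115.9, so the lid's lower edge is about 92 mm up, on the rib tops. Hold, then turn counter-clockwise pressing lightly.

>>> servo_tool --series '[1,0,0,-0.1,0,0,0,1,0,0,-0.1,0,0,0,1,0,0,-0.1,0,0,0,1,0,0,-0.1,0,0,0,1,0,0,-0.1,0,0,0]'

```text
time: 40.5
eef_pos: [557.5, -123.0, 116.0]
tcp_rot: [-3.141, -0.004, -1.433]
contact_force: [-2.3, 1.1, 6.7]
gripper_width: 12.7
```

>>> servo_tool --series '[1,0,0,0,0,0,-3,1,0,0,0,0,0,-6,1,0,0,0,0,0,-9,1,0,0,0,0,0,-12,1,0,0,0,0,0,-15,1,0,0,0,0,0,-18,1,0,0,0,0,0,-20,1,0,0,0,0,0,-20,1,0,0,0,0,0,-20]'

```text
time: 41.25
eef_pos: [558.3, -123.0, 115.8]
tcp_rot: [-3.141, -0.004, -1.085]
contact_force: [2.1, 0.5, 5.3]
gripper_width: 12.5
```

```bash
python3 -c "
from st import *
st();print(get_state()['tcp_rot'],get_state()['ft_torque'])"
```

```text
12.50932217680992 [ 558.3 -123.   115.8] [2.1 0.5 5.3] rad 386.5 ang 0.232 [-0.34  0.44 -0.27  0.86 -0.   -2.4 ]
[-3.14133684 -0.004394   -1.08466255] [ 0.22203002 -0.25158097 -0.04385491]
```

>>> servo_tool --series '[1,0,0,0.1,0,0,-2,1,0,0,0.2,0,0,-4,1,0,0,0.3,0,0,-6,1,0,0,0.3,0,0,-8,1,0,0,0.3,0,0,-9,1,0,0,0.3,0,0,-10,1,0,0,0.3,0,0,-10]'

```text
time: 41.83
eef_pos: [556.9, -122.7, 111.6]
tcp_rot: [3.139, -0.002, -0.909]
contact_force: [1.0, 0.5, -1.5]
gripper_width: 12.5
```

```bash
python3 -c "
from st import *
st();print(get_state()['tcp_rot'],get_state()['ft_torque'])"
```

```text
12.536344473766754 [ 556.9 -122.7  111.6] [ 1.   0.5 -1.5] rad 385.3 ang 0.221 [-0.34  0.44 -0.28  0.85 -0.   -2.58]
[ 3.13907538e+00 -1.85006205e-03 -9.09155835e-01] [ 0.23562581 -0.14215263 -0.03709848]
```

It dropped to the commanded height with no contact force. Lower further until it seats in the starts (expected TCP ≈ 108).

>>> servo_tool --series '[1,0,0,0.15,0,0,0,1,0,0,0.3,0,0,0,1,0,0,0.45,0,0,0,1,0,0,0.55,0,0,0,1,0,0,0.55,0,0,0,1,0,0,0.55,0,0,0]'

```text
time: 42.33
eef_pos: [557.1, -122.7, 107.4]
tcp_rot: [3.14, -0.003, -0.909]
contact_force: [-2.7, 2.3, 6.2]
gripper_width: 12.4
```

```bash
python3 -c "
from st import *
st();print(get_state()['tcp_rot'],get_state()['ft_torque'])"
```

```text
12.41281278802484 [ 557.1 -122.7  107.4] [-2.7  2.3  6.2] rad 384.4 ang 0.211 [-0.34  0.45 -0.28  0.84 -0.   -2.58]
[ 3.13967926e+00 -2.87048398e-03 -9.09317771e-01] [ 0.37278119  0.41101229 -0.03707868]
```

Seated at 107.4 mm, an 8.5 mm drop. Screw clockwise, following the thread down.

>>> servo_tool --series '[1,0,0,0.05,0,0,5,1,0,0,0.1,0,0,10,1,0,0,0.14,0,0,15,1,0,0,0.18,0,0,20,1,0,0,0.22,0,0,25,1,0,0,0.26,0,0,30,1,0,0,0.3,0,0,35,1,0,0,0.34,0,0,40,1,0,0,0.38,0,0,45,1,0,0,0.42,0,0,50,1,0,0,0.42,0,0,50]'

```text
time: 43.25
eef_pos: [557.4, -122.9, 103.3]
tcp_rot: [-3.14, -0.004, -1.785]
contact_force: [-1.5, 1.1, 6.2]
gripper_width: 12.7
```

```bash
python3 -c "
from st import *
st();print(get_state()['tcp_rot'],get_state()['ft_torque'])"
```

```text
12.709425889633794 [ 557.4 -122.9  103.3] [-1.5  1.1  6.2] rad 383.7 ang 0.2 [-0.34  0.45 -0.29  0.83 -0.   -1.7 ]
[-3.14001482 -0.00352952 -1.78468844] [0.44671141 0.39231048 0.05792817]
```

>>> servo_tool --series '[1,0,0,0.04,0,0,4,1,0,0,0.08,0,0,8,1,0,0,0.12,0,0,12,1,0,0,0.15,0,0,16,1,0,0,0.2,0,0,19,1,0,0,0.25,0,0,22,1,0,0,0.25,0,0,24,1,0,0,0.25,0,0,24,1,0,0,0.25,0,0,24]'

```text
time: 44.0
eef_pos: [556.9, -122.4, 101.7]
tcp_rot: [-3.139, -0.003, -2.198]
contact_force: [-5.0, 3.0, 13.9]
gripper_width: 12.8
```

```bash
python3 -c "
from st import *
st();print(get_state()['tcp_rot'],get_state()['ft_torque'])"
```

```text
12.79261432562535 [ 556.9 -122.4  101.7] [-5.   3.  13.9] rad 382.9 ang 0.196 [-0.34  0.45 -0.29  0.83 -0.   -1.29]
[-3.13935200e+00 -2.55410468e-03 -2.19784698e+00] [0.68489453 1.17213954 0.99161498]
```

The stop is felt: 1 Nm at about 74°, and 14.2 mm down in all from the rib tops, matching 92→78. Nudge a little further, relax, release and rise.

>>> servo_tool --series '[1,0,0,0.1,0,0,3,1,0,0,0.1,0,0,6,1,0,0,0.1,0,0,6,1,0,0,0.1,0,0,6]'

```text
time: 44.33
eef_pos: [556.9, -122.3, 101.6]
tcp_rot: [-3.139, -0.003, -2.3]
contact_force: [-7.2, 3.4, 20.6]
gripper_width: 12.4
```

>>> servo_tool --series '[1,0,0,-0.3,0,0,-5,1,0,0,-0.4,0,0,-8,0.3,0,0,-0.4,0,0,-8,0,0,0,-0.4,0,0,-8,0,0,0,-0.4,0,0,-8,0,0,0,-3,0,0,-8,0,0,0,-7,0,0,-8,0,0,0,-11,0,0,-8,0,0,0,-12,0,0,-8,0,0,0,-12,0,0,-8]'

```text
time: 45.17
eef_pos: [559.8, -123.6, 222.9]
tcp_rot: [-3.132, -0.001, -2.167]
contact_force: [0.3, 0.3, 0.5]
gripper_width: 42.5
```

```bash
python3 - <<'E'
from st import *
st()
rows([((480,30,270),down(np.pi+BY))])
E
```

```text
42.51934458812867 [ 559.8 -123.6  222.9] [0.3 0.3 0.5] rad 424.5 ang 0.48 [-0.34  0.35 -0.11  1.1  -0.   -1.32]
[-8.22, 15.18, -4.86, -0.53, 0.22, 58.24]
```

>>> servo_tool --series '[0.4,-8.2,15.2,-4.9,0,0,58.2,0.4,-8.2,15.2,-4.9,0,0,58.2,0.4,-8.2,15.2,-4.9,0,0,58.2,0.4,-8.2,15.2,-4.9,0,0,58.2,0.4,-8.2,15.2,-4.9,0,0,58.2,0.4,-8.2,15.2,-4.9,0,0,58.2,0.4,-8.2,15.2,-4.9,0,0,58.2,0.4,-8.2,15.2,-4.9,0,0,58.2,0.4,-8.2,15.2,-4.9,0,0,58.2,0.4,-8.2,15.2,-4.9,0,0,58.2]'

```text
time: 46.0
eef_pos: [476.7, 30.8, 266.1]
tcp_rot: [-3.138, -0.002, 3.103]
contact_force: [-0.1, 0.5, -0.3]
gripper_width: 25.3
```

```bash
python3 - <<'E'
from lid import *
from st import st
st()
for n,box in(("top",(330,195,80,80)),("side",(300,230,75,80))):
    img=grab_frame(n); M=marks(n,img,box)
    for z in(103,109,117):
        P=np.array([ray(n,m,z)[:2] for m,_ in M]);C=P.mean(0) if len(P) else 0
        print(n,z,[(m.round(1).tolist(),a) for m,a in M] if z==103 else "",C,[np.degrees(np.arctan2(*(p-C)[::-1])).round(1) for p in P],[np.linalg.norm(p-C).round(1) for p in P])
    cv2.imwrite(f"pics/{n}9.png",img)
Q=R.from_rotvec(-np.deg2rad(20)*BX)*down(np.pi+BY)
rows([((523.5,412,250),Q)])
a=crop(cv2.imread("pics/side9.png"),290,230,90,100,5);cv2.imwrite("pics/c9.png",np.hstack([a,crop(cv2.imread("pics/top9.png"),335,205,70,100,5)]))
E
```

```text
25.34674680916876 [476.7  30.8 266.1] [-0.1  0.5 -0.3] rad 329.0 ang 0.814 [-0.09  0.16 -0.26  1.15 -0.   -0.05]
top 103 [([379.3, 221.6], 9), ([353.6, 226.2], 5), ([384.5, 246.5], 8), ([358.8, 251.7], 9)] [ 554.23278293 -122.36910859] [np.float64(-30.1), np.float64(60.2), np.float64(-119.4), np.float64(150.6)] [np.float64(43.5), np.float64(43.3), np.float64(42.7), np.float64(43.7)]
top 109  [ 552.863277   -121.89404267] [np.float64(-30.1), np.float64(60.2), np.float64(-119.4), np.float64(150.6)] [np.float64(43.2), np.float64(43.1), np.float64(42.5), np.float64(43.5)]
top 117  [ 551.03726909 -121.26062144] [np.float64(-30.1), np.float64(60.2), np.float64(-119.4), np.float64(150.6)] [np.float64(42.9), np.float64(42.8), np.float64(42.2), np.float64(43.2)]
side 103 [([316.4, 257.5], 13), ([357.5, 273.5], 14), ([326.7, 281.8], 13)] [ 549.876626   -132.56737744] [np.float64(132.1), np.float64(-11.2), np.float64(-119.1)] [np.float64(45.5), np.float64(45.3), np.float64(28.7)]
side 109  [ 549.48602504 -137.23927259] [np.float64(132.1), np.float64(-11.2), np.float64(-119.1)] [np.float64(45.1), np.float64(44.9), np.float64(28.4)]
side 117  [ 548.96522375 -143.46846613] [np.float64(132.1), np.float64(-11.2), np.float64(-119.1)] [np.float64(44.6), np.float64(44.4), np.float64(28.1)]
[-3.2, 38.29, 1.51, 19.8, -0.04, 0.22]
```

View pics/c9.png

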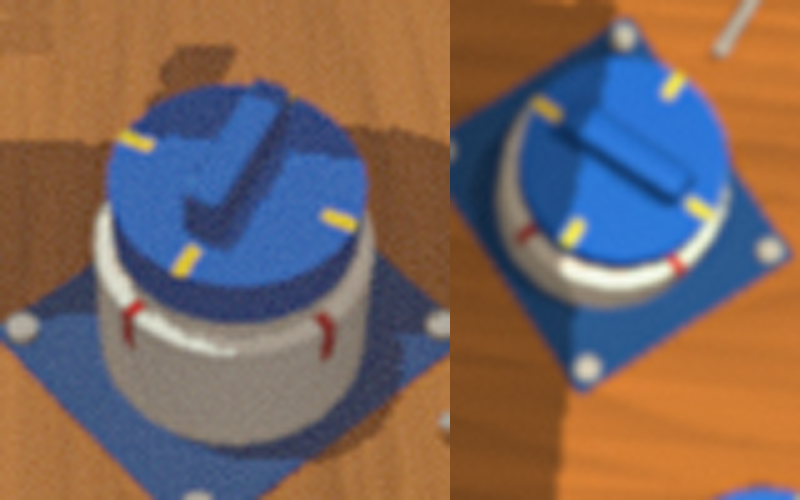

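The lid sits level, with its marks 67.6° clockwise of the red marks: fully home. Next I go back to the flap handle along the retreat path.

>>> servo_tool --series '[0.4,-3.2,38.3,1.5,19.8,0,0,0.4,-3.2,38.3,1.5,19.8,0,0,0.4,-3.2,38.3,1.5,19.8,0,0,0.4,-3.2,38.3,1.5,19.8,0,0,0.4,-3.2,38.3,1.5,19.8,0,0,0.4,-3.2,38.3,1.5,19.8,0,0,0.4,-3.2,38.3,1.5,19.8,0,0,0.4,-3.2,38.3,1.5,19.8,0,0,0.4,-3.2,38.3,1.5,19.8,0,0,0.4,-3.2,38.3,1.5,19.8,0,0,0.4,-3.2,38.3,1.5,19.8,0,0,0.4,-3.2,38.3,1.5,19.8,0,0]'

```text
time: 47.1
eef_pos: [524.4, 412.8, 249.0]
tcp_rot: [-2.791, -0.002, 3.104]
contact_force: [0.2, -0.4, 0.2]
gripper_width: 25.2
```

```bash
python3 - <<'E'
from st import *
st()
Q=R.from_euler("xyz",[-2.79,0.003,3.1])
rows([((523.5,374.5,158.5),Q)])
E
```

```text
25.234266189577454 [524.4 412.8 249. ] [ 0.2 -0.4  0.2] rad 277.6 ang 2.227 [ 0.68  0.79  0.64  1.65 -0.26  0.75]
[-0.07, -0.49, 9.82, 0.05, -0.18, 0.32]
```

>>> servo_tool --series '[0.4,0,-0.4,2,0,0,0,0.4,0,-0.4,4,0,0,0,0.4,0,-0.4,6,0,0,0,0.4,0,-0.4,7.5,0,0,0,0.4,0,-0.4,8.5,0,0,0,0.4,0,-0.4,9.3,0,0,0,0.4,0,-0.4,9.6,0,0,0,0.4,0,-0.4,9.6,0,0,0]'

```text
time: 47.77
eef_pos: [523.1, 374.3, 162.1]
tcp_rot: [-2.792, -0.001, 3.1]
contact_force: [-0.5, 0.3, -0.0]
gripper_width: 25.8
```

>>> servo_tool --series '[1,0,0,0,0,0,0,1,0,0,0,0,0,0,1,0,0,0,0,0,0,1,0,0,0,0,0,0]' --squeeze 50

```text
time: 48.1
eef_pos: [523.6, 376.3, 162.7]
tcp_rot: [-2.794, 0.001, 3.102]
contact_force: [1.5, 0.8, 0.8]
gripper_width: 7.6
```

```bash
python3 - <<'E'
from st import *
st(2.35,1.6,12)
E
```

```text
7.614568162835571 [523.6 376.3 162.7] [1.5 0.8 0.8] rad 188.3 ang 2.353 [ 0.64  0.74  0.33  1.38 -0.27  0.71]
[0.17, -1.22, -0.17, -0.46, 0.12, 0.09]
[0.17, -2.28, -0.55, -0.99, 0.12, 0.09]
[0.18, -3.36, -0.87, -1.53, 0.12, 0.09]
[0.18, -4.46, -1.11, -2.06, 0.12, 0.09]
[0.18, -5.57, -1.29, -2.59, 0.12, 0.09]
[0.18, -6.69, -1.39, -3.12, 0.11, 0.09]
[0.18, -7.81, -1.42, -3.65, 0.11, 0.09]
[0.18, -8.94, -1.38, -4.19, 0.11, 0.09]
[0.18, -10.06, -1.27, -4.72, 0.11, 0.09]
[0.19, -11.17, -1.08, -5.25, 0.11, 0.09]
[0.19, -12.26, -0.83, -5.78, 0.11, 0.09]
[0.19, -13.34, -0.5, -6.31, 0.11, 0.09]
```

```bash
python3 - <<'E'
from st import *
st(2.36,1.6,12,off=30)
E
```

```text
7.614568162835571 [523.6 376.3 162.7] [1.5 0.8 0.8] rad 184.7 ang 2.362 [ 0.64  0.74  0.33  1.38 -0.27  0.71]
[0.17, -1.07, -0.51, -0.38, 0.12, 0.09]
[0.17, -2.14, -0.9, -0.92, 0.12, 0.09]
[0.17, -3.24, -1.23, -1.46, 0.12, 0.09]
[0.18, -4.35, -1.49, -2.0, 0.12, 0.09]
[0.18, -5.48, -1.67, -2.54, 0.12, 0.09]
[0.18, -6.62, -1.78, -3.08, 0.11, 0.09]
[0.18, -7.76, -1.82, -3.62, 0.11, 0.09]
[0.18, -8.91, -1.78, -4.16, 0.11, 0.09]
[0.18, -10.05, -1.67, -4.7, 0.11, 0.09]
[0.19, -11.17, -1.49, -5.24, 0.11, 0.09]
[0.19, -12.29, -1.23, -5.77, 0.11, 0.09]
[0.19, -13.38, -0.9, -6.31, 0.11, 0.09]
```

>>> servo_tool --series '[1,0,-1,-0.5,-0.4,0,0,1,0,-2.1,-0.9,-0.9,0,0,1,0,-3.2,-1.2,-1.5,0,0,1,0,-4.35,-1.5,-2,0,0,1,0,-5.5,-1.7,-2.5,0,0,1,0,-6.6,-1.8,-3.1,0,0,1,0,-7.8,-1.8,-3.6,0,0,1,0,-8.9,-1.8,-4.2,0,0,1,0,-10,-1.7,-4.7,0,0,1,0,-11.2,-1.5,-5.2,0,0,1,0,-12.3,-1.2,-5.8,0,0,1,0,-13.4,-0.9,-6.3,0,0]'

```text
time: 49.1
eef_pos: [517.9, 251.6, 217.5]
tcp_rot: [-2.904, 0.001, 3.101]
contact_force: [2.1, 1.9, -1.0]
gripper_width: 7.6
```

```bash
python3 - <<'E'
from st import *
st(1.6,0.8,12,off=30)
E
```

```text
7.623299713314888 [517.9 251.6 217.5] [ 2.1  1.9 -1. ] rad 185.6 ang 1.589 [ 0.44  0.47  0.03  1.24 -0.21  0.5 ]
[0.13, -0.96, 0.32, -0.59, 0.06, 0.08]
[0.13, -2.1, 0.69, -1.16, 0.06, 0.08]
[0.13, -3.22, 1.14, -1.72, 0.06, 0.08]
[0.13, -4.3, 1.67, -2.29, 0.06, 0.08]
[0.13, -5.35, 2.27, -2.86, 0.06, 0.08]
[0.14, -6.36, 2.94, -3.43, 0.06, 0.08]
[0.14, -7.31, 3.67, -3.99, 0.06, 0.08]
[0.14, -8.22, 4.47, -4.56, 0.06, 0.08]
[0.14, -9.07, 5.33, -5.13, 0.06, 0.08]
[0.15, -9.86, 6.25, -5.69, 0.06, 0.08]
[0.15, -10.59, 7.22, -6.26, 0.06, 0.08]
[0.15, -11.25, 8.24, -6.83, 0.06, 0.08]
```

>>> servo_tool --series '[1,0,-1,0.3,-0.6,0,0,1,0,-2.1,0.7,-1.2,0,0,1,0,-3.2,1.1,-1.7,0,0,1,0,-4.3,1.7,-2.3,0,0,1,0,-5.35,2.3,-2.9,0,0,1,0,-6.35,2.9,-3.4,0,0,1,0,-7.3,3.7,-4,0,0,1,0,-8.2,4.5,-4.6,0,0,1,0,-9.1,5.3,-5.1,0,0,1,0,-9.9,6.25,-5.7,0,0,1,0,-10.6,7.2,-6.3,0,0,1,0,-11.3,8.2,-6.8,0,0]'

```text
time: 50.1
eef_pos: [511.9, 122.4, 163.1]
tcp_rot: [-3.022, -0.001, 3.101]
contact_force: [0.7, 2.9, -1.2]
gripper_width: 7.4
```

```bash
python3 - <<'E'
from st import *
st(0.8,0.1,12,off=30)
E
```

```text
7.358176047656103 [511.9 122.4 163.1] [ 0.7  2.9 -1.2] rad 184.8 ang 0.795 [ 0.17  0.35 -0.29  0.96 -0.12  0.21]
[0.06, -0.58, 0.77, -0.56, -0.06, 0.08]
[0.06, -1.16, 1.66, -1.06, -0.06, 0.08]
[0.06, -1.68, 2.59, -1.56, -0.06, 0.08]
[0.06, -2.15, 3.55, -2.05, -0.06, 0.08]
[0.06, -2.56, 4.53, -2.55, -0.06, 0.08]
[0.06, -2.91, 5.54, -3.05, -0.06, 0.08]
[0.06, -3.21, 6.57, -3.54, -0.06, 0.08]
[0.06, -3.44, 7.62, -4.04, -0.07, 0.08]
[0.06, -3.61, 8.67, -4.53, -0.07, 0.08]
[0.06, -3.72, 9.74, -5.03, -0.07, 0.08]
[0.06, -3.77, 10.82, -5.53, -0.07, 0.08]
[0.06, -3.75, 11.89, -6.02, -0.07, 0.08]
```

>>> servo_tool --series '[1,0,-0.6,0.8,-0.6,0,0,1,0,-1.2,1.7,-1.1,0,0,1,0,-1.7,2.6,-1.6,0,0,1,0,-2.15,3.5,-2,0,0,1,0,-2.55,4.5,-2.5,0,0,1,0,-2.9,5.5,-3,0,0,1,0,-3.2,6.6,-3.5,0,0,1,0,-3.4,7.6,-4,0,0,1,0,-3.6,8.7,-4.5,0,0,1,0,-3.7,9.7,-5,0,0,1,0,-3.8,10.8,-5.5,0,0,1,0,-3.8,11.9,-6,0,0]'

```text
time: 51.1
eef_pos: [509.9, 71.1, 48.8]
tcp_rot: [-3.126, -0.002, 3.101]
contact_force: [-2.6, 0.2, -0.7]
gripper_width: 7.7
```

```bash
python3 - <<'E'
from st import *
st(0.1,-0.02,6,off=30)
E
```

```text
7.730671598166777 [509.9  71.1  48.8] [-2.6  0.2 -0.7] rad 184.8 ang 0.097 [ 0.01  0.43 -0.49  0.65 -0.02  0.05]
[0.08, -0.03, 0.3, -0.21, -0.09, 0.09]
[0.08, -0.04, 0.67, -0.38, -0.09, 0.09]
[0.08, -0.05, 1.04, -0.55, -0.09, 0.09]
[0.08, -0.04, 1.41, -0.72, -0.09, 0.09]
[0.08, -0.03, 1.78, -0.89, -0.09, 0.09]
[0.08, -0.02, 2.15, -0.89, -0.09, 0.09]
```

>>> servo_tool --series '[1,0,0,0.3,-0.2,0,0,1,0,0,0.6,-0.4,0,0,1,0,0,0.9,-0.5,0,0,1,0,0,1.2,-0.7,0,0,1,0,0,1.5,-0.8,0,0,1,0,0,1.8,-0.9,0,0,1,0,0,2,-0.9,0,0,1,0,0,2.1,-0.9,0,0,1,0,0,2.1,-0.9,0,0,1,0,0,2.1,-0.9,0,0]'

```text
time: 51.93
eef_pos: [509.8, 70.5, 31.0]
tcp_rot: [-3.139, -0.001, 3.102]
contact_force: [-10.1, -4.3, 21.1]
gripper_width: 7.7
```

```bash
python3 - <<'E'
from st import *
st(off=30)
E
```

```text
7.704180864956686 [509.8  70.5  31. ] [-10.1  -4.3  21.1] rad 184.8 ang -0.0 [-0.    0.46 -0.51  0.61 -0.    0.04]
```

Shut: angle 0 with 21 N pressing on the bin. Relax, open, and retreat upwards.

>>> servo_tool --series '[1,0,0,-0.4,0,0,0,0.6,0,0,-0.4,0,0,0,0.4,0,0,-0.4,0,0,0,0.4,0,0,-0.4,0,0,0,0.4,0,0,-2,0,0,0,0.4,0,0,-5,0,0,0,0.4,0,0,-9,0,0,0,0.4,0,0,-13,0,0,0,0.4,0,0,-17,0,0,0,0.4,0,0,-20,0,0,0,0.4,0,0,-20,0,0,0]'

```text
time: 52.85
eef_pos: [515.4, 71.7, 235.9]
tcp_rot: [3.141, 0.012, 3.102]
contact_force: [0.6, 0.3, -0.3]
gripper_width: 25.4
```

>>> servo_tool --series '[0.4,15,5,0,0,0,0,0.4,15,5,0,0,0,0,0.4,15,5,0,0,0,0,0.4,15,5,0,0,0,0,0.4,15,5,0,0,0,0,0.4,15,5,0,0,0,0,0.4,15,5,0,0,0,0]'

```text
time: 53.43
eef_pos: [364.1, 127.6, 229.1]
tcp_rot: [3.141, 0.002, 3.102]
contact_force: [0.6, -0.0, -0.6]
gripper_width: 25.9
```

```bash
python3 - <<'E'
from st import *
st()
cv2.imwrite("pics/end.png",grab_frame("side"))
E
```

```text
25.9212659314448 [364.1 127.6 229.1] [ 0.6 -0.  -0.6] rad 242.5 ang 0.985 [ 0.15 -0.   -0.53  1.04 -0.    0.18]
```

View pics/end.png

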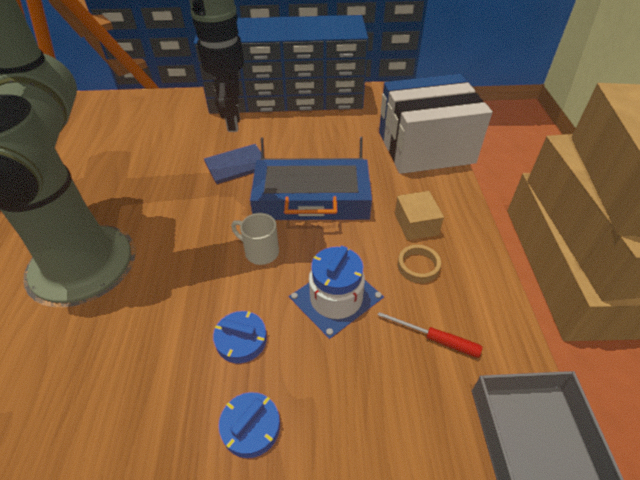

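The flap is shut (handle at (310,210), as at the start), the lid is home at (337,270), the bystanders are where they were, and the arm is clear.

```bash
python3 -c "
from plant import *
print(hand_in())"
```

```text
the job is handed in; nothing more can be done
None
```

I finished the whole task and handed it in at about 53 s of the 210 s allowed; `hand_in()` gives no verdict.

- **Flap:** I carried it by the handle onto its stop and later lowered it shut the same way. The last arm reading before letting go was 0.00 rad with 21 N pressing down, and the final picture shows it shut.
- **Fittings:** Four were present (three brass, one steel), and all went into the canister. Pictures showed three lying below the rim, then brass and steel below it just before the lid went on. The foot was never touched, but the closed flap hides it in the last picture.
- **Lid:** I used the one farthest from the base (662 mm).
    - **Rib tops:** it rested at about 92 mm, 30° clockwise of the red marks.
    - **Starts:** it dropped about 8.5 mm into them when turned back.
    - **Home:** it was screwed on to the stop, 14 mm down in all. It looked level, with its marks 67.6° clockwise of the red marks (68° expected).
- **Bystanders and arm:** the bystanders look unmoved in the last picture, and the arm is clear of everything.

**What disagreed:**
- The fingertips looked about 14–20 mm short of the reported TCP. My first grasp of the flap handle closed on nothing because of this, and I corrected for it afterwards.
- The finger opening read about 2–3 mm too small on parts of known size.
- The two cameras differed by up to 8 mm in places. I settled the canister's centre by touching the inside of its neck.

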